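# Put the copper welding wire away in the dry box

### The arm

A 7-joint arm with a two-finger parallel gripper is mounted at the origin on the work surface. World frame = base frame: x ahead of the robot, y to its left, z up, the work surface at z = 0. Lengths are in mm, angles in rad, forces in N, time in s.
With the tool pointing down it reaches from about 400 to 850 mm from the base axis. Payload 10.4 kg.
Tool frame: the origin (TCP) lies on the centre line of the jaws, within the pads' length; the fingertips stand 11 mm ahead of it and the grasp point (between the pads) lies 8 mm behind it (env.tips_ahead is the distance from the TCP to the fingertips, in mm); z points along the fingers, y is the line along which they close (so a half turn about z gives the same grasp; the last joint's range is limited). The gripper opens to 87 mm and grips with 3 to 60 N. Pads are 19 mm wide; open, the fingers measure 117 mm over their backs; the gripper's body (75 mm by 190 mm) begins 51 mm behind the grasp point.
Start: joints at [1.213, 0.332, -0.065, 1.46, 0.022, 1.35, -0.088], TCP at [205.384, -590.312, 233.576] pointing down, gripper open.
Joint ranges: [-2.6, 2.6], [-0.5, 2.12], [-1.47, 1.34], [0.16, 2.42], [-1.27, 4.41], [0.06, 2.06], [-2.6, 2.6]. Speed limits (rad/s): [2.22, 2.22, 2.79, 2.79, 3.14, 3.14, 3.14].

### API

Orientations are given as a rotation vector (axis times angle).
In Python, from cell import env, read_camera, camera_model gives the robot as it stands.
- The arm moves only by the shell command python3 -m pendant 'ROWS' [FORCE]. ROWS is JSON, a list of rows, each an object with "slide": the shift along the tool's x, y, z as a fraction of full scale, a list of three; "rot": the turn, a rotation vector about the tool's x, y, z as a fraction of full scale, a list of three; "gripper": the finger opening in mm, from 0 to 87. In form: [{"slide": [dx, dy, dz], "rot": [wx, wy, wz], "gripper": gripper}, ...]. A call has 1 to 10 rows; each row shifts and turns the commanded pose from where the row before left it, along the tool's axes as they then stand; what a row does not reach is not made up. Full scale, the value 1, is 0.8 m for a shift and pi/4 rad for a turn. A row lasts 1/8 s, in which the tool goes at most 62.5 mm and 10.7 degrees, less where a joint would pass 70% of its speed; a pose out of reach is approached as far as the arm can. A call with a number of a shift or a turn outside -1 to 1 is refused whole. A call with a gripper value outside its range is refused whole. The fingers move at their own pace and stop on an object; FORCE is the grip in N (left out, the last holds). Time passes only in rows, so rows that do not move let the fingers close. It gives the time, the measured TCP pose, the force, the opening and the grip force at its end, in the units of the state.
- env.observe(): the state, without advancing time (a new reading comes with each control period).
- read_camera(name): name is "side" or "top" or "wrist"; returns the picture (384x512x3 uint8, red, green, blue); there is no depth.
- camera_model(name): a dict with "fx", "fy", "cx", "cy" (pixels), "R" (3x3) and "t" (3): a world point X has camera coordinates R X + t; the wrist camera has in their place "mount" (4x4, takes a point from camera to tool coordinates, whose origin is the TCP and whose axes are the flange's). Camera axes: x right, y down, z forward; pixel columns grow to the right and rows downward; lengths in mm; the calibration is good to about 2 mm. A picture is of the moment at which its call begins: read the wrist's pose just before it. camera_model takes no time and is no camera call.
- env.sign_off(): hands the job in; it is judged then, once.
The state is a dict: "time_s": time; "joint_positions": joint angles; "qd": joint speeds; "joint_torque": joint torques, N m; "position": TCP position; "tcp_rot": TCP orientation; "ft_force": force on the tool from outside, world axes, zero at the start; "moment": the same for the moment, N m; "grip_width": finger opening in mm; "gripper_force": force on a finger pad.
Only numpy, scipy, OpenCV 4.12 (cv2) and the standard library are available. Lean on these libraries where they do the work, as an engineer would, in place of code of your own. Each camera call takes 0.05 s, during which the arm holds its last target. There are 200 camera calls.

### The job

Pull the dry box's drop-down flap well open, slide the spool of copper-coloured welding wire up off its spindle and stand it upright on the floor inside the box, then push the flap back up until it is fully shut. Leave the grey spool, the steel tube, the hammer and the jar inside the box where they are.

Things in the scene. Friction and masses are not known exactly. Their poses are not given: they have to be found in the camera images.
- drybox: Dry box, blue frame, clear roof, sides and back; fixed. Origin: middle of its front lower edge, on the bench; x points into the box, y to its left, z up. Outside 200 deep (x 0 to 200), 322 wide, 221 high. Floor top at z 20, roof underside at z 215, roof front edge at x 25, inner width 310, inner back at x 194. The whole front (x = 0) is the opening, closed by the flap.
- flap (a joint): Grey front flap of the dry box, hinged along its lower edge: 0 = shut (upright), grows as its top swings out and down, 0.95 rad = fully open (stop). Starts shut or a little ajar. Stiff hinge (0.55 N m): it stays where it is left. Panel 310 wide, 12 thick; shut, it spans box x -12 to 0 and z 22 to 182.
- flap_hinge (a point): Middle of the flap's hinge line, 20 above the bench, at the box's x = 0; axes as the box.
- flap_handle (a point): Middle of the orange round handle bar (diameter 12, 140 long along the box's y) held 50 out from the flap's outer face and 10 above its top edge. Moves with the flap: shut, it lies 172 above and 62 in front of the hinge line; its z axis points along the panel away from the hinge, -x outward.
- box_floor (a point): Point on the dry box's floor, in the middle of its width, 55 behind the front opening: a free place to stand the spool. Axes as the box.
- copper_spool: Spool of copper-coloured wire with a black lower flange and hub, a cylinder of diameter 64 and height 70 with a bore of diameter 22, standing over its spindle, 0.3 kg. Origin: middle of its underside; z is its axis.
- copper_stand: Stand that holds the copper spool: fixed steel foot of diameter 90 and height 15 with an upright spindle of diameter 14 whose top is 93 above the bench. Origin: middle of its underside.
- grey_spool: Spool of grey wire, same shape and size as the copper one, on the other stand. Leave alone.
- grey_stand: Stand of the grey spool, the same as the copper one's. Fixed.
- steel_tube: Upright steel tube, outer diameter 60 (65 at a collar), 160 high. Origin: middle of its underside. Leave alone.
- paste_jar: Jar with red cap, diameter 60, 85 high, standing on the dry box's floor towards its back. Origin: middle of its underside. Leave alone.
- hammer: Hammer lying on the bench, 200 long, handle to its -x, head at +x. Origin: its middle. Leave alone.
Things that resemble listed ones, but are neither listed nor needed, are in the scene too. Leave any green or purple look-alike of the copper_spool alone.

How it is judged (in metres and radians):
On the way, in this order (a step that is already met when the one before it is completed fails the run):
1. the flap is pulled well open (0.7 rad or more) (value of joint flap above 0.7 rad), for 0.2 s.
2. the copper spool stands upright on the dry box's floor, inside the opening, let go (x of copper_spool in the frame of drybox between 0.03 and 0.2 m and y of copper_spool in the frame of drybox between -0.13 and 0.13 m and z of copper_spool in the frame of drybox between 0.015 and 0.027 m and angle between copper_spool's own z axis and vertical below 0.12 rad and contact force between copper_spool and the fingers below 0.1 N and linear speed of copper_spool below 0.03 m/s), for 0.2 s.
At the end, for the whole second after the job is handed in: The copper spool stands upright (within 0.12 rad) and at rest on the dry box's floor, wholly inside (its axis at least 30 mm behind the opening and within 130 mm of the middle), and the flap is shut to within 0.06 rad (x of copper_spool in the frame of drybox between 0.03 and 0.2 m and y of copper_spool in the frame of drybox between -0.13 and 0.13 m and z of copper_spool in the frame of drybox between 0.015 and 0.027 m and angle between copper_spool's own z axis and vertical below 0.12 rad and value of joint flap below 0.06 rad and velocity of joint flap below 0.05 rad/s and linear speed of copper_spool below 0.02 m/s); the robot touches nothing.
It fails at once if the grey wire spool is shifted more than 25 mm or tipped (distance of grey_spool from where it was at the start of the episode above 0.025 m or angle between grey_spool's own z axis and vertical above 0.35 rad).
It fails at once if the steel tube is shifted more than 25 mm or tipped (distance of steel_tube from where it was at the start of the episode above 0.025 m or angle between steel_tube's own z axis and vertical above 0.35 rad).
It fails at once if the jar in the dry box is shifted more than 25 mm or tipped (distance of paste_jar from where it was at the start of the episode above 0.025 m or angle between paste_jar's own z axis and vertical above 0.35 rad).
It fails at once if the hammer is shifted more than 25 mm (distance of hammer from where it was at the start of the episode above 0.025 m).
It also fails if it takes over 72 s, if anything falls off the work surface, if the arm or the gripper's body presses on something with over 40 N, if the wrist force passes 120 N, or if a joint passes its speed limit or range.

## Working session

There is one attempt and no reset: what is moved stays moved. The work goes in short steps, Python scripts to look and compute and a shell command to move; the robot and the scene stay as the last step left them, time stands still between calls to the robot, and variables do not carry over. Pictures are saved under pics/ and viewed, at most 13 in all, crops included, and the job is handed in when it is done.

```bash
ls; mkdir -p pics
python3 - <<'E'
from cell import env, read_camera, camera_model
import cv2,numpy as np
s=env.observe(); print(s['position'],s['tcp_rot'],s['time_s'])
for n in ("side","top","wrist"):
    im=read_camera(n); cv2.imwrite(f'pics/{n}0.png',im[...,::-1]); print(n,{k:np.round(v,3).tolist() for k,v in camera_model(n).items()})
a=[cv2.imread(f'pics/{n}0.png') for n in("side","top")]
E
```

```text
pics
[ 205.21812309 -589.9421893   232.74456614] [-3.09627858e+00 -5.23200690e-01  4.91437555e-04] 0.0
side {'fx': 457.026, 'fy': 457.026, 'cx': 257.727, 'cy': 189.23, 'R': [[0.051, -0.999, 0.002], [-0.653, -0.035, -0.756], [0.755, 0.038, -0.654]], 't': [-43.197, 465.651, 1045.111]}
top {'fx': 497.632, 'fy': 497.632, 'cx': 251.452, 'cy': 197.35, 'R': [[0.018, -1.0, 0.007], [-0.998, -0.018, -0.059], [0.059, -0.006, -0.998]], 't': [-40.95, 599.86, 1500.98]}
wrist {'fx': 289.238, 'fy': 289.238, 'cx': 258.753, 'cy': 192.848, 'mount': [[-0.001, -0.957, -0.289, 79.31], [1.0, -0.001, 0.001, 1.546], [-0.001, -0.289, 0.957, -152.597], [0.0, 0.0, 0.0, 1.0]]}
```

View pics/side0.png

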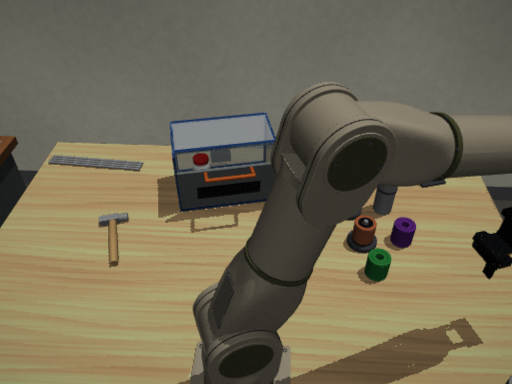

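View pics/top0.png

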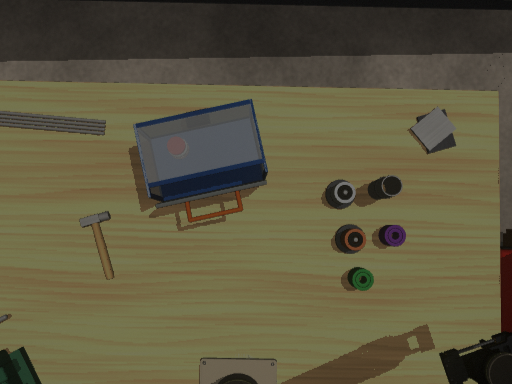

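The top view shows copper spool on a stand at about (350,239), grey spool (341,193), tube (385,187), purple (392,236), green (361,279), box around (200,150) with orange handle (190–242, 190–220), and hammer (100,240). In the side view copper is at (364,232). The candidates are copper (350,239), purple (392,236) and green (361,279). Only the first is copper-coloured and on a stand. I'll confirm it in a crop.

```bash
cat > h.py <<'E'
from cell import env, read_camera, camera_model
import cv2,numpy as np
from scipy.spatial.transform import Rotation as Ro
def cam(n,s=None):
    m=camera_model(n); K=np.array([[m['fx'],0,m['cx']],[0,m['fy'],m['cy']],[0,0,1.]])
    if n=='wrist':
        T=np.eye(4);T[:3,:3]=Ro.from_rotvec(s['tcp_rot']).as_matrix();T[:3,3]=s['position']
        C=np.linalg.inv(T@np.array(m['mount'])); return K,C[:3,:3],C[:3,3]
    return K,np.array(m['R']),np.array(m['t'])
def ray(c,uv):
    K,R,t=c; d=R.T@np.linalg.solve(K,[uv[0],uv[1],1.]); return -R.T@t,d/np.linalg.norm(d)
def plane(c,uv,z):
    o,d=ray(c,uv); return o+d*(z-o[2])/d[2]
def tri(c1,p1,c2,p2):
    K,R,t=c1;P1=K@np.c_[R,t];K,R,t=c2;P2=K@np.c_[R,t]
    X=cv2.triangulatePoints(P1,P2,np.float64(p1).reshape(2,1),np.float64(p2).reshape(2,1));return (X[:3]/X[3]).ravel()
def proj(c,X):
    K,R,t=c; p=K@(R@np.asarray(X,float)+t); return p[:2]/p[2]
E
python3 - <<'E'
from h import *
t=cv2.imread('pics/top0.png');s=cv2.imread('pics/side0.png')
a=cv2.resize(t[165:305,310:430],None,fx=3,fy=3,interpolation=2);b=cv2.resize(t[90:230,120:280],None,fx=3,fy=3,interpolation=2)
cv2.imwrite('pics/c1.png',cv2.resize(np.hstack([a,b]),(800,400)))
a=cv2.resize(s[195:295,335:425],None,fx=4,fy=4,interpolation=2);b=cv2.resize(s[105:205+10,160:285],None,fx=4,fy=4,interpolation=2)[:400]
cv2.imwrite('pics/c2.png',cv2.resize(np.hstack([a,b]),(800,372)))
for n,im in(('top',t),('side',s)):
    h=cv2.cvtColor(im,cv2.COLOR_BGR2HSV);m=cv2.inRange(h,(3,140,60),(14,255,255))
    k,l,st,ce=cv2.connectedComponentsWithStats(m)
    for i in range(1,k):
        if st[i,4]>25: print(n,st[i],ce[i].round(1), h[l==i].mean(0).round())
E
```

```text
top [185 191  58  31 362] [214.3 210.1] [ 11. 198. 104.]
top [345 229  21  21 184] [354.6 239.2] [ 11. 163. 105.]
top [500 249   9  25  45] [501.5 257.1] [  7. 180.  76.]
side [  0 136  15  19 145] [  4.7 142.4] [ 13. 162. 101.]
side [203 167  53  16 275] [229.6 176.5] [ 10. 199. 122.]
side [355 215  21  29 298] [365.7 229. ] [  9. 165.  94.]
```

View pics/c1.png

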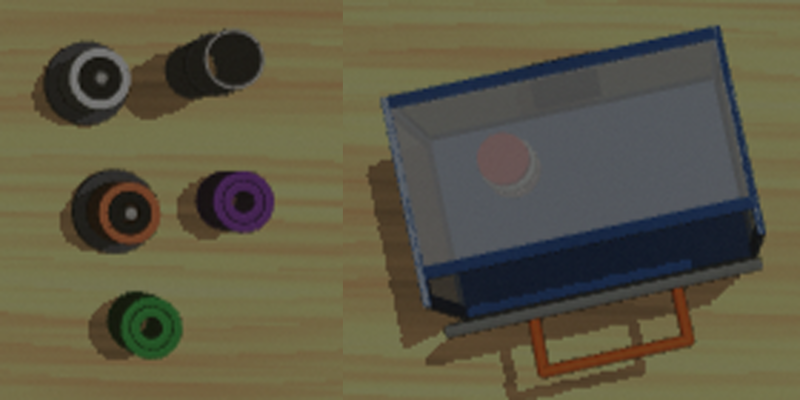

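View pics/c2.png

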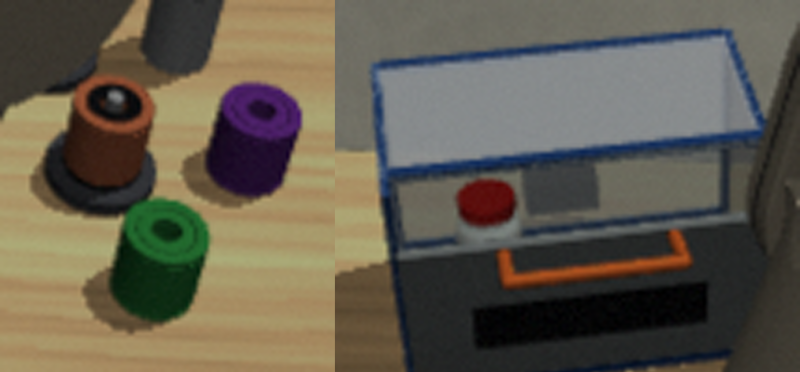

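Crops confirm it: the copper one (crop 1, 130,213) is on a spindle, and purple and green are free-standing look-alikes. Next I triangulate the spool, handle and roof corners.

Run:
```python
from h import *
T,S=cam('top'),cam('side')
ct=lambda u,v:(120+(u-342.9)/2.857,90+v/2.857)
cs=lambda u,v:(160+(u-334.9)/3.72,105+v/3.72)
P={}
for n,a,b in [('BL',(385,98),(375,64)),('BR',(719,27),(730,31)),('FR',(752,200),(766,129)),('FL',(425,272),(387,171)),('HL',(545,372),(509,281)),('HR',(690,342),(688,262)),('jar',(503,159),(487,200)),]:
    P[n]=tri(T,ct(*a),S,cs(*b));print(n,P[n].round(1), (proj(T,P[n])-ct(*a)).round(1),(proj(S,P[n])-cs(*b)).round(1))
for a,b in (('BL','BR'),('FL','FR'),('BL','FL'),('BR','FR'),('HL','HR')):
    d=P[b]-P[a];print(a,b,np.linalg.norm(d).round(),np.degrees(np.arctan2(d[1],d[0])).round(1))
# copper: ring in both views
p=[]
for n in('top','side'):
    h=cv2.cvtColor(cv2.imread(f'pics/{n}0.png'),cv2.COLOR_BGR2HSV);m=cv2.inRange(h,(3,110,40),(16,255,255))
    r=(slice(222,257),slice(335,375)) if n=='top' else (slice(205,250),slice(345,385))
    q=np.zeros_like(m);q[r]=m[r];c=max(cv2.findContours(q,0,2)[0],key=cv2.contourArea);print(n,cv2.fitEllipse(c),cv2.boundingRect(c))
te=(130/2.857+310,213/2.857+165);se=(113/3.72+335,101/3.72+195)
X=tri(T,te,S,se);print('copper top',X.round(1),te,se)
# others tops, top view
for n,uv,z in(('grey',(101,78),93),('tube',(234,60),160),('purple',(242,202),70),('green',(151,327),70),):
    print(n,plane(T,(uv[0]/2.857+310,uv[1]/2.857+165),z).round())
```

```text
BL [777.7 283.8 221.6] [ 0.4 -0. ] [-0.4 -0. ]
BR [850.8 -26.2 220.7] [ 0.5 -0. ] [-0.5 -0. ]
FR [687.6 -60.8 227.2] [ 1. -0.] [-1.  0.]
FL [615.6 241.4 224.9] [ 0.3 -0. ] [-0.3 -0. ]
HL [525.8 132.7 188.8] [ 0.3 -0. ] [-0.3 -0. ]
HR [556.5  -4.3 188.8] [ 0.5 -0. ] [-0.6 -0. ]
jar [741.7 189.5 102.8] [ 0.6 -0.1] [-0.6 -0. ]
BL BR 319.0 -76.7
FL FR 311.0 -76.6
BL FL 168.0 -165.3
BR FR 167.0 -168.0
HL HR 140.0 -77.3
top ((354.7890930175781, 239.11282348632812), (20.93092155456543, 21.925518035888672), 138.11949157714844) (344, 229, 22, 22)
side ((364.2218933105469, 228.84548950195312), (21.734621047973633, 32.90880584716797), 8.618919372558594) (353, 213, 24, 32)
copper top [ 479.2 -333.4   89.9] (355.5022751137557, 239.55372768638432) (365.3763440860215, 222.1505376344086)
grey [ 616. -302.   93.]
tube [ 631. -419.  160.]
purple [ 492. -453.   70.]
green [ 363. -360.   70.]
```

Heights check out: roof 221–227, handle about 189 (ajar a little), spool top 90, bar length 140, box width 319, yaw 13.2°. I'll write a motion-planning printer and go above the handle.

```bash
cat >> h.py <<'E'
YAW=np.radians(13.2);BX=np.array([np.cos(YAW),np.sin(YAW),0]);BY=np.array([-np.sin(YAW),np.cos(YAW),0]);BO=np.array([622,83.5,0])
def box(x,y,z): return BO+x*BX+y*BY+np.array([0,0,z])
def tool(yaw,tilt):  # yaw of tool x (deg), tilt of tool z from down towards tool x (deg)
    return Ro.from_euler('z',yaw,degrees=True)*Ro.from_euler('x',180,degrees=True)*Ro.from_euler('y',tilt,degrees=True)
def go(p,R=None,s=None):  # slide/rot totals in present tool axes, in full-scale units
    s=s or env.observe();R0=Ro.from_rotvec(s['tcp_rot']);d=R0.inv().apply(np.asarray(p)-s['position'])
    r=(R0.inv()*R).as_rotvec()/(np.pi/4) if R is not None else np.zeros(3)
    print('slide',(d/800).round(4),'rows>=%.1f'%(np.linalg.norm(d)/62.5),'rot',r.round(3),'rows>=%.1f'%(np.linalg.norm(r)*45/10.7))
E
python3 -c "
from h import *
print(tool(13,30).apply([0,0,1]))
go([541,64,310],tool(103.2,0))"
```

```text
[ 0.48718503  0.11247553 -0.8660254 ]
slide [ 0.665  -0.6344 -0.0956] rows>=11.8 rot [-1.000e-03 -1.000e-03 -1.867e+00] rows>=7.9
```

```bash
python3 -m pendant '[{"slide":[0.04,-0.04,-0.04],"rot":[0,0,0],"gripper":60},{"slide":[0.052,-0.05,-0.03],"rot":[0,0,0],"gripper":60},{"slide":[0.052,-0.05,-0.02],"rot":[0,0,0],"gripper":60},{"slide":[0.052,-0.05,-0.005],"rot":[0,0,0],"gripper":60},{"slide":[0.052,-0.05,0],"rot":[0,0,0],"gripper":60},{"slide":[0.052,-0.05,0],"rot":[0,0,0],"gripper":60},{"slide":[0.052,-0.05,0],"rot":[0,0,0],"gripper":60},{"slide":[0.052,-0.05,0],"rot":[0,0,0],"gripper":60},{"slide":[0.052,-0.05,0],"rot":[0,0,0],"gripper":60},{"slide":[0.052,-0.05,0],"rot":[0,0,0],"gripper":60}]'
python3 -c "
from h import *
go([541,64,310],tool(103.2,0))"
```

```text
time_s: 1.4
position: [460.8, -84.8, 309.6]
tcp_rot: [3.097, 0.523, 0.0]
ft_force: [0.3, -0.2, 0.6]
grip_width: 59.8
gripper_force: 0.0
slide [ 0.1557 -0.1428 -0.0006] rows>=2.7 rot [ 1.000e-03  0.000e+00 -1.867e+00] rows>=7.9
```

```bash
python3 -m pendant '[{"slide":[0.052,-0.048,0],"rot":[0,0,0],"gripper":50},{"slide":[0.052,-0.048,0],"rot":[0,0,0],"gripper":50},{"slide":[0.052,-0.047,0],"rot":[0,0,-0.1],"gripper":50},{"slide":[0,0,0],"rot":[0,0,-0.235],"gripper":50},{"slide":[0,0,0],"rot":[0,0,-0.235],"gripper":50},{"slide":[0,0,0],"rot":[0,0,-0.235],"gripper":50},{"slide":[0,0,0],"rot":[0,0,-0.235],"gripper":50},{"slide":[0,0,0],"rot":[0,0,-0.235],"gripper":50},{"slide":[0,0,0],"rot":[0,0,-0.235],"gripper":50},{"slide":[0,0,0],"rot":[0,0,-0.235],"gripper":50}]'
python3 -m pendant '[{"slide":[0,0,0],"rot":[0,0,-0.122],"gripper":45},{"slide":[0,0,0],"rot":[0,0,0],"gripper":45},{"slide":[0,0,0],"rot":[0,0,0],"gripper":45}]'
python3 - <<'E'
from h import *
s=env.observe();im=read_camera('wrist');cv2.imwrite('pics/w1.png',im[...,::-1]);C=cam('wrist',s)
m=cv2.inRange(cv2.cvtColor(im,cv2.COLOR_RGB2HSV),(3,140,60),(14,255,255))
c=max(cv2.findContours(m,0,2)[0],key=cv2.contourArea);r=cv2.minAreaRect(c);print(r,cv2.boundingRect(c))
print(plane(C,r[0],189), proj(C,[525.8,132.7,188.8]),proj(C,[556.5,-4.3,188.8]),s['joint_positions'])
E
```

```text
time_s: 2.65
position: [540.6, 62.4, 309.3]
tcp_rot: [-2.06, -2.372, 0.001]
ft_force: [0.3, 0.2, 0.0]
grip_width: 50.2
gripper_force: 0.0
time_s: 3.02
position: [540.6, 62.5, 309.4]
tcp_rot: [-1.954, -2.46, 0.0]
ft_force: [-0.4, 0.2, 0.4]
grip_width: 45.0
gripper_force: 0.0
((287.0, 178.5), (149.0, 60.0), 90.0) (257, 104, 61, 150)
[564.91132002  78.18684307 189.        ] [260.53972674 112.38160943] [259.39750792 250.94744929] [ 0.58571036  0.22547037 -0.9134831   1.51661312  0.1786003   1.48728427
 -0.10238823]
```

View pics/w1.png

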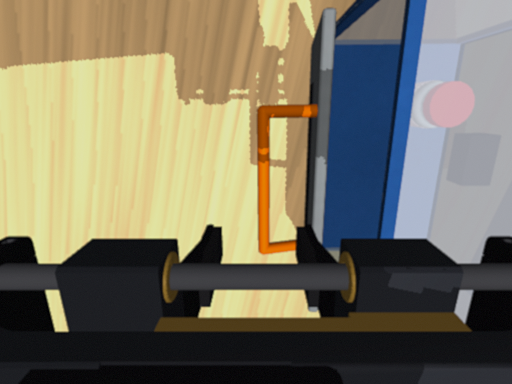

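The wrist view shows the bar vertical at u≈264, v 110–250, the panel's edge at u≈320, and fingers at u 205 and 308. I'll descend and get its height from the second wrist position.

```bash
python3 -m pendant '[{"slide":[0,0,0.05],"rot":[0,0,0],"gripper":38},{"slide":[0,0.002,0.035],"rot":[0,0,0],"gripper":38},{"slide":[0,0,0],"rot":[0,0,0],"gripper":38},{"slide":[0,0,0],"rot":[0,0,0],"gripper":38}]'
cat >> h.py <<'E'
def bar(im,v0,v1):
    m=cv2.inRange(cv2.cvtColor(im,cv2.COLOR_RGB2HSV),(3,140,60),(14,255,255))
    return [(np.median(np.nonzero(m[v])[0]) if m[v].any() else None, int((m[v]>0).sum())) for v in range(v0,v1,10)]
E
python3 - <<'E'
from h import *
a=cv2.imread('pics/w1.png')[...,::-1]
print(bar(a.copy(),100,260))
s=env.observe();im=read_camera('wrist');cv2.imwrite('pics/w2.png',im[...,::-1]);C=cam('wrist',s)
print(bar(im,20,270))
p=s['position'];print(p)
for z in(180,185,190): print(z,[plane(C,(264,v),z).round(1) for v in (150,200)])
E
```

```text
time_s: 3.58
position: [542.7, 63.1, 242.8]
tcp_rot: [1.951, 2.461, 0.001]
ft_force: [-0.1, 0.0, 0.0]
grip_width: 38.4
gripper_force: 0.0
[(None, 0), (np.float64(284.0), 55), (np.float64(262.5), 12), (np.float64(262.5), 12), (np.float64(262.5), 12), (np.float64(260.0), 7), (np.float64(263.0), 13), (np.float64(263.0), 6), (np.float64(261.0), 7), (np.float64(263.0), 6), (np.float64(261.0), 7), (np.float64(261.0), 7), (np.float64(263.5), 6), (np.float64(263.5), 6), (np.float64(267.0), 9), (np.float64(288.5), 16)]
[(None, 0), (None, 0), (None, 0), (None, 0), (None, 0), (None, 0), (None, 0), (None, 0), (None, 0), (np.float64(293.0), 79), (np.float64(291.5), 78), (np.float64(260.5), 16), (np.float64(261.0), 15), (np.float64(261.0), 15), (np.float64(261.0), 15), (np.float64(261.5), 16), (np.float64(261.5), 14), (np.float64(258.0), 7), (np.float64(261.5), 14), (np.float64(257.0), 5), (np.float64(261.5), 6), (np.float64(258.0), 7), (np.float64(258.0), 7), (np.float64(258.0), 7), (np.float64(258.0), 7)]
[542.66619667  63.11689117 242.77385658]
180 [array([535.8, 108.9, 180. ]), array([544.9,  70.7, 180. ])]
185 [array([535.5, 109.6, 185. ]), array([544.4,  72.3, 185. ])]
190 [array([535.3, 110.3, 190. ]), array([544. ,  73.9, 190. ])]
```

```bash
python3 -m pendant '[{"slide":[0,0.002,0.04],"rot":[0,0,0],"gripper":38},{"slide":[0,0,0.037],"rot":[0,0,0],"gripper":38},{"slide":[0,0,0],"rot":[0,0,0],"gripper":38},{"slide":[0,0,0],"rot":[0,0,0],"gripper":5},{"slide":[0,0,0],"rot":[0,0,0],"gripper":5},{"slide":[0,0,0],"rot":[0,0,0],"gripper":5},{"slide":[0,0,0],"rot":[0,0,0],"gripper":5},{"slide":[0,0,0],"rot":[0,0,0],"gripper":5}]' 35
```

```text
time_s: 4.62
position: [544.3, 63.3, 180.5]
tcp_rot: [1.951, 2.461, 0.001]
ft_force: [0.2, 0.4, 2.8]
grip_width: 10.8
gripper_force: 35.0
```

```bash
python3 -m pendant '[{"slide":[0,-0.0185,0.0105],"rot":[0,0,0],"gripper":5},{"slide":[0,-0.0185,0.0123],"rot":[0,0,0],"gripper":5},{"slide":[0,-0.0175,0.0145],"rot":[0,0,0],"gripper":5},{"slide":[0,-0.016,0.0165],"rot":[0,0,0],"gripper":5},{"slide":[0,0,0],"rot":[0,0,0],"gripper":5}]'
python3 -m pendant '[{"slide":[0,-0.014,0.018],"rot":[0,0,0],"gripper":5},{"slide":[0,-0.0126,0.019],"rot":[0,0,0],"gripper":5},{"slide":[0,0,0],"rot":[0,0,0],"gripper":5}]'
```

```text
time_s: 5.25
position: [488.4, 50.3, 136.1]
tcp_rot: [-1.951, -2.462, 0.0]
ft_force: [4.1, 2.1, -8.1]
grip_width: 11.0
gripper_force: 35.0
time_s: 5.62
position: [468.3, 45.7, 106.7]
tcp_rot: [1.951, 2.462, 0.002]
ft_force: [6.5, 2.0, -7.7]
grip_width: 11.0
gripper_force: 35.0
```

```bash
python3 -m pendant '[{"slide":[0,-0.0105,0.0204],"rot":[0,0,0],"gripper":5},{"slide":[0,-0.0085,0.0211],"rot":[0,0,0],"gripper":5},{"slide":[0,0,0],"rot":[0,0,0],"gripper":5},{"slide":[0,0,0],"rot":[0,0,0],"gripper":5}]'
python3 -m pendant '[{"slide":[0,0,0],"rot":[0,0,0],"gripper":36},{"slide":[0,0,0],"rot":[0,0,0],"gripper":36},{"slide":[0,0,0],"rot":[0,0,0],"gripper":36},{"slide":[0,0,-0.03],"rot":[0,0,0],"gripper":36},{"slide":[0,0,-0.06],"rot":[0,0,0],"gripper":36},{"slide":[0,0,-0.075],"rot":[0,0,0],"gripper":36},{"slide":[0,0,-0.075],"rot":[0,0,0],"gripper":36},{"slide":[0,0,0],"rot":[0,0,0],"gripper":36}]'
python3 - <<'E'
from h import *
for n in('side','top'): cv2.imwrite(f'pics/{n}1.png',read_camera(n)[...,::-1])
E
```

```text
time_s: 6.12
position: [454.0, 42.4, 73.8]
tcp_rot: [1.951, 2.462, 0.003]
ft_force: [6.5, 2.5, -6.4]
grip_width: 10.6
gripper_force: 35.0
time_s: 7.12
position: [455.2, 42.4, 270.2]
tcp_rot: [1.948, 2.457, 0.005]
ft_force: [0.7, 0.7, -0.9]
grip_width: 35.6
gripper_force: 0.0
```

View pics/side1.png

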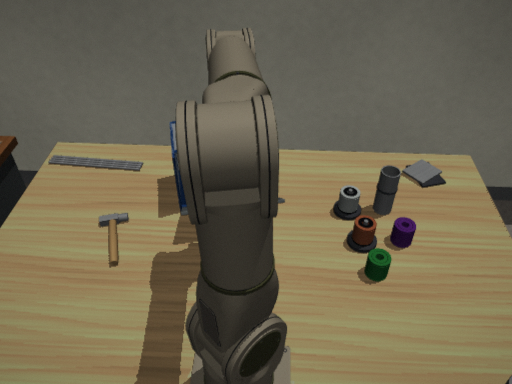

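The side view shows the copper spool clear at (364,232), with its neighbours untouched. The arm hides the flap, but TCP travel matches 0.89 rad. Next I move towards the copper spool and tilt the tool 50° (needed to get under the roof), approach yaw −60° to clear green and purple.

Run:
```python
from h import *
T,S=cam('top'),cam('side')
print('ring centre',plane(T,(354.8,239.1),85).round(1))
go([432,-252,270],tool(-60,50))
```

```text
ring centre [ 480.4 -332.3   85. ]
slide [-0.3516 -0.1097 -0.0045] rows>=4.7 rot [-1.543  0.228  3.313] rows>=15.4
```

```bash
python3 -m pendant '[{"slide":[-0.0703,-0.022,-0.01],"rot":[0,0,0],"gripper":87},{"slide":[-0.0703,-0.022,-0.01],"rot":[0,0,0],"gripper":87},{"slide":[-0.0703,-0.022,0],"rot":[0,0,0],"gripper":87},{"slide":[-0.0703,-0.022,0],"rot":[0,0,0],"gripper":87},{"slide":[-0.0703,-0.022,0],"rot":[0,0,0],"gripper":87},{"slide":[0,0,0],"rot":[0,0,0.235],"gripper":87},{"slide":[0,0,0],"rot":[0,0,0.235],"gripper":87},{"slide":[0,0,0],"rot":[0,0,0.235],"gripper":87},{"slide":[0,0,0],"rot":[0,0,0.235],"gripper":87},{"slide":[0,0,0],"rot":[0,0,0.235],"gripper":87}]'
python3 -c "
from h import *
go([432,-252,270],tool(-60,50));go([432,-252,270],tool(-60,0));print(env.observe()['joint_positions'].round(2))"
```

```text
time_s: 8.48
position: [431.2, -251.4, 280.1]
tcp_rot: [-2.845, -1.326, 0.003]
ft_force: [-0.5, 0.3, -0.2]
grip_width: 87.1
gripper_force: 0.0
slide [0.0001 0.0013 0.0127] rows>=0.2 rot [-1.059  0.744  2.266] rows>=11.0
slide [0.0001 0.0013 0.0127] rows>=0.2 rot [-2.000e-03  4.000e-03  2.444e+00] rows>=10.3
[ 1.    0.07 -0.59  1.68  0.04  1.4  -0.29]
```

```bash
python3 -m pendant '[{"slide":[0,0,0],"rot":[-0.095,0.066,0.204],"gripper":87},{"slide":[0,0,0],"rot":[-0.095,0.066,0.204],"gripper":87},{"slide":[0,0,0],"rot":[-0.095,0.066,0.204],"gripper":87},{"slide":[0,0,0],"rot":[-0.095,0.066,0.204],"gripper":87},{"slide":[0,0,0],"rot":[-0.095,0.066,0.204],"gripper":87},{"slide":[0,0,0],"rot":[-0.095,0.066,0.204],"gripper":87}]'
python3 -c "
from h import *
go([432,-252,270],tool(-60,50));print(env.observe()['joint_positions'].round(2))"
```

```text
time_s: 9.22
position: [430.9, -251.8, 280.1]
tcp_rot: [2.803, -0.158, 0.652]
ft_force: [-0.3, 1.4, -0.1]
grip_width: 87.2
gripper_force: 0.0
slide [-0.0045 -0.0028  0.0116] rows>=0.2 rot [-0.486  0.343  1.042] rows>=5.0
[ 1.14 -0.37 -0.6   2.11 -0.24  0.83 -1.05]
```

```bash
python3 -c "
from h import *
go([483,-338,270],tool(-60,50))"
```

```text
slide [0.0575 0.0901 0.0677] rows>=1.6 rot [-0.486  0.343  1.042] rows>=5.0
```

```bash
python3 -m pendant '[{"slide":[0.019,0.03,0.0226],"rot":[0,0,0],"gripper":87},{"slide":[0.019,0.03,0.0226],"rot":[0,0,0],"gripper":87},{"slide":[0.019,0.03,0.0226],"rot":[0,0,0],"gripper":87},{"slide":[0,0,0],"rot":[-0.097,0.0686,0.208],"gripper":87},{"slide":[0,0,0],"rot":[-0.097,0.0686,0.208],"gripper":87},{"slide":[0,0,0],"rot":[-0.097,0.0686,0.208],"gripper":87},{"slide":[0,0,0],"rot":[-0.097,0.0686,0.208],"gripper":87},{"slide":[0,0,0],"rot":[-0.097,0.0686,0.208],"gripper":87},{"slide":[0,0,0],"rot":[0,0,0],"gripper":87}]'
python3 - <<'E'
from h import *
s=env.observe();print(s['joint_positions'].round(2));go([483,-338,270],tool(-60,50))
im=read_camera('wrist');cv2.imwrite('pics/w3.png',im[...,::-1]);C=cam('wrist',s)
print(proj(C,[479.5,-333,93]),proj(C,[480,-333,85]),proj(C,[480,-333,15]))
E
```

```text
time_s: 10.35
position: [482.9, -337.5, 271.1]
tcp_rot: [2.25, -1.17, 0.99]
ft_force: [-0.1, -0.7, 0.5]
grip_width: 86.9
gripper_force: 0.0
[ 1.65 -0.37 -1.19  2.13  0.31  0.46 -2.41]
slide [-0.0007  0.0002  0.0014] rows>=0.0 rot [-0.037  0.029  0.095] rows>=0.4
[252.08287257 314.66080957] [251.58712414 315.60369583] [250.71704841 324.42574219]
```

View pics/w3.png

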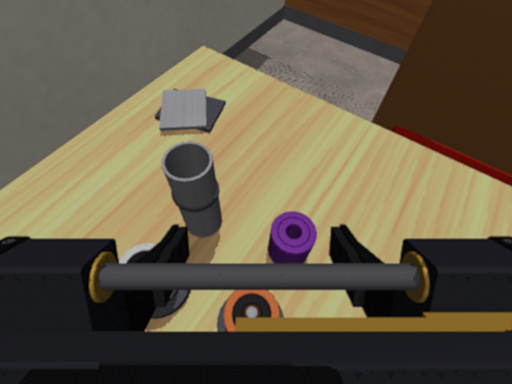

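Spindle tip seen at (252,312), predicted (252,315): 2–3 mm agreement. Copper is between the fingers (u 180–340). Purple is at (292,240), grey at (150,280).

```bash
python3 -c "
from h import *
s=env.observe();R=Ro.from_rotvec(s['tcp_rot']);print(R.as_matrix().round(3))
for y in(-50,-55,-60):
  f=tool(y,50).apply([0,0,1]);go(np.array([479.5,-332.5,110])+8*f,tool(y,50))"
```

```text
[[ 0.395 -0.827  0.4  ]
 [-0.531 -0.561 -0.635]
 [ 0.75   0.038 -0.661]]
slide [-0.157  -0.0099  0.1374] rows>=2.7 rot [ 0.13   0.033 -0.048] rows>=0.6
slide [-0.157  -0.0093  0.1375] rows>=2.7 rot [0.046 0.031 0.025] rows>=0.3
slide [-0.1571 -0.0086  0.1375] rows>=2.7 rot [-0.038  0.029  0.097] rows>=0.5
```

```bash
python3 -m pendant '[{"slide":[0,-0.0093,0],"rot":[0.046,0.031,0.025],"gripper":87},{"slide":[-0.04,0,0.034],"rot":[0,0,0],"gripper":87},{"slide":[-0.04,0,0.034],"rot":[0,0,0],"gripper":87},{"slide":[-0.04,0,0.034],"rot":[0,0,0],"gripper":87},{"slide":[-0.03,0,0.026],"rot":[0,0,0],"gripper":87},{"slide":[0,0,0],"rot":[0,0,0],"gripper":87},{"slide":[0,0,0],"rot":[0,0,0],"gripper":87}]'
python3 - <<'E'
from h import *
s=env.observe();print(s['joint_positions'].round(2))
f=tool(-55,50).apply([0,0,1]);go(np.array([479.5,-332.5,68])+8*f,tool(-55,50))
C=cam('side');im=read_camera('side');p=proj(C,[480,-333,60]).astype(int);print(p)
cv2.imwrite('pics/s2.png',cv2.resize(im[p[1]-75:p[1]+75,p[0]-75:p[0]+125,::-1],None,fx=4,fy=4))
E
```

```text
time_s: 11.28
position: [455.6, -321.0, 155.8]
tcp_rot: [2.275, -1.174, 1.066]
ft_force: [0.7, -0.1, 0.2]
grip_width: 87.0
gripper_force: 0.0
[ 1.9  -0.45 -1.47  2.36  0.36  0.1  -2.6 ]
slide [-0.0649 -0.0135  0.1035] rows>=1.6 rot [-0.031  0.008 -0.005] rows>=0.1
[363 229]
```

View pics/s2.png

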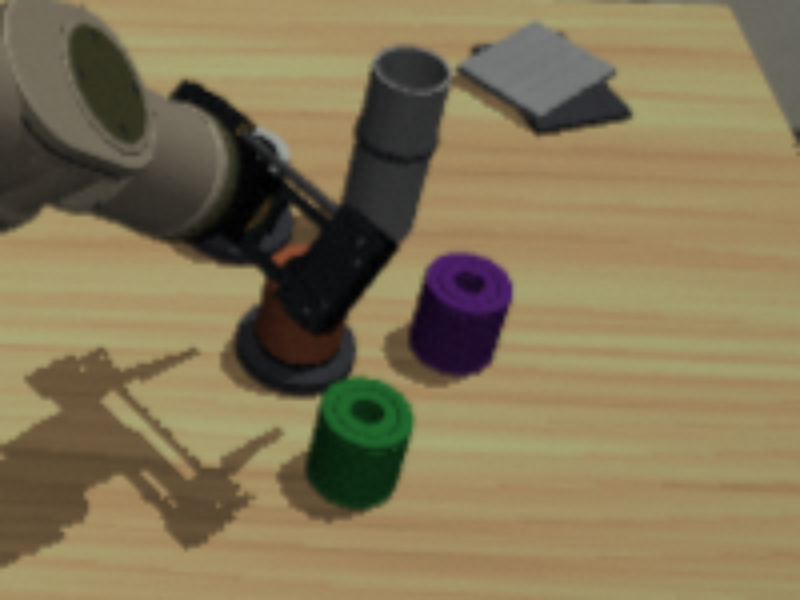

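The side crop shows the fingers around the copper spool's top, nothing touched, but joints 3, 4 and 7 are at their limits: the arm is folded too far for an outward tilt here. I'll back up and approach with the tilt tangential (yaw +55°).

```bash
python3 -m pendant '[{"slide":[0.038,0,-0.034],"rot":[0,0,0],"gripper":87},{"slide":[0.052,0,-0.046],"rot":[0,0,0],"gripper":87},{"slide":[0.03,0,-0.028],"rot":[0,0,0],"gripper":87},{"slide":[0,0,0],"rot":[0,0,0],"gripper":87}]'
python3 -c "
from h import *
s=env.observe();R=Ro.from_rotvec(s['tcp_rot']);print(R.inv().apply([0,0,1]),s['joint_positions'].round(2))
f=tool(55,48).apply([0,0,1]);go(np.array([479.5,-332.5,250])+8*f,tool(55,48))"
```

```text
time_s: 11.82
position: [455.0, -319.0, 263.0]
tcp_rot: [2.269, -1.168, 1.076]
ft_force: [0.1, 0.4, 0.3]
grip_width: 87.4
gripper_force: 0.0
[ 0.76830586 -0.01844172 -0.63981716] [ 1.36 -0.41 -0.94  2.26  0.32  0.38 -2.43]
slide [ 0.0008 -0.0215  0.0374] rows>=0.6 rot [ 1.821 -0.056 -1.598] rows>=10.2
```

```bash
python3 -m pendant '[{"slide":[0,0,0],"rot":[0.1655,-0.005,-0.1453],"gripper":87},{"slide":[0,0,0],"rot":[0.1655,-0.005,-0.1453],"gripper":87},{"slide":[0,0,0],"rot":[0.1655,-0.005,-0.1453],"gripper":87},{"slide":[0,0,0],"rot":[0.1655,-0.005,-0.1453],"gripper":87},{"slide":[0,0,0],"rot":[0.1655,-0.005,-0.1453],"gripper":87},{"slide":[0,0,0],"rot":[0.1655,-0.005,-0.1453],"gripper":87},{"slide":[0,0,0],"rot":[0.1655,-0.005,-0.1453],"gripper":87},{"slide":[0,0,0],"rot":[0.1655,-0.005,-0.1453],"gripper":87},{"slide":[0,0,0],"rot":[0.1655,-0.005,-0.1453],"gripper":87},{"slide":[0,0,0],"rot":[0.1655,-0.005,-0.1453],"gripper":87}]'
python3 -c "
from h import *
s=env.observe();print(s['joint_positions'].round(2))
f=tool(55,48).apply([0,0,1]);go(np.array([479.5,-332.5,250])+8*f,tool(55,48))"
```

```text
time_s: 13.08
position: [448.3, -323.0, 275.6]
tcp_rot: [-2.71, -0.467, -1.22]
ft_force: [0.3, 0.5, -0.1]
grip_width: 87.2
gripper_force: 0.0
[-0.53 -0.44  1.34  2.03 -0.44  0.91 -0.15]
slide [-0.0032  0.0195  0.0549] rows>=0.7 rot [ 0.595 -0.007 -0.522] rows>=3.3
```

```bash
python3 -m pendant '[{"slide":[-0.0016,0.01,0.0275],"rot":[0,0,0],"gripper":87},{"slide":[-0.0016,0.01,0.0275],"rot":[0,0,0],"gripper":87},{"slide":[0,0,0],"rot":[0.149,0,-0.13],"gripper":87},{"slide":[0,0,0],"rot":[0.149,0,-0.13],"gripper":87},{"slide":[0,0,0],"rot":[0.149,0,-0.13],"gripper":87},{"slide":[0,0,0],"rot":[0.149,0,-0.13],"gripper":87},{"slide":[0,0,0],"rot":[0,0,0],"gripper":87}]'
python3 -c "
from h import *
s=env.observe();print(s['joint_positions'].round(2))
f=tool(55,48).apply([0,0,1]);go(np.array([479.5,-332.5,250])+8*f,tool(55,48))"
```

```text
time_s: 13.95
position: [423.6, -227.6, 304.5]
tcp_rot: [-2.407, -1.166, -1.026]
ft_force: [-0.2, 0.2, -0.2]
grip_width: 87.2
gripper_force: 0.0
[-0.7  -0.5   1.34  1.92 -0.31  1.26  0.04]
slide [-0.0928  0.1325  0.0243] rows>=2.1 rot [ 0.124  0.078 -0.019] rows>=0.6
```

Joint 3 is at its limit on the other side and the pose has drifted. I'll fit a simple kinematic model from the joint/pose readings so I can choose reachable tool poses.

```bash
cat > kin.py <<'E'
from h import *
from scipy.optimize import least_squares
import itertools,json,os
D=[([1.213,.332,-.065,1.46,.022,1.35,-.088],(205.384,-590.312,233.576),(-3.0963,-.5232,0)),
([.5857,.2255,-.9135,1.5166,.1786,1.4873,-.1024],(540.6,62.5,309.4),(-1.954,-2.46,0)),
([1.,.07,-.59,1.68,.04,1.4,-.29],(431.2,-251.4,280.1),(-2.845,-1.326,.003)),
([1.14,-.37,-.6,2.11,-.24,.83,-1.05],(430.9,-251.8,280.1),(2.803,-.158,.652)),
([1.65,-.37,-1.19,2.13,.31,.46,-2.41],(482.9,-337.5,271.1),(2.25,-1.17,.99)),
([1.9,-.45,-1.47,2.36,.36,.1,-2.6],(455.6,-321,155.8),(2.275,-1.174,1.066)),
([1.36,-.41,-.94,2.26,.32,.38,-2.43],(455,-319,263),(2.269,-1.168,1.076)),
([-.53,-.44,1.34,2.03,-.44,.91,-.15],(448.3,-323,275.6),(-2.71,-.467,-1.22)),
([-.7,-.5,1.34,1.92,-.31,1.26,.04],(423.6,-227.6,304.5),(-2.407,-1.166,-1.026))]
LO=np.array([-2.6,-.5,-1.47,.16,-1.27,.06,-2.6]);HI=np.array([2.6,2.12,1.34,2.42,4.41,2.06,2.6])
def fk(P,sg,q):
    o,h,L1,a4,L2,a6,L3=P[:7],P[7],P[8],P[9],P[10],P[11],P[12]
    q=np.asarray(q)*sg+o; ax='zyzyzyz'; tr=[(0,0,h),(0,0,L1),(a4,0,0),(-a4,0,L2),(0,0,0),(a6,0,L3),(0,0,0)]
    R=Ro.identity();p=np.zeros(3);pts=[]
    for i in range(7):
        if i==0: p=p+np.array(tr[0])
        R=R*Ro.from_euler(ax[i],q[i])
        if i: p=p+R.apply(tr[i])
        pts.append(p)
    return p,R,pts
def err(P,sg):
    r=[]
    for q,p,w in D:
        a,R,_=fk(P,sg,q);r+=list((a-p)/100)+list((Ro.from_rotvec(w).inv()*R).as_rotvec()*2)
    return np.array(r)
def fit():
    best=None
    for s in itertools.product([-1,1],repeat=5):
        sg=np.array([s[0],1,s[1],s[2],s[3],s[4] if False else s[2]*0+1,s[4]])
        for o7 in(0,1.57,-1.57,3.14):
            P0=np.r_[[0]*6,o7,350,420,0,400,0,250.]
            f=least_squares(err,P0,args=(sg,),loss='soft_l1',max_nfev=60)
            if best is None or f.cost<best[0]: best=(f.cost,f.x.tolist(),sg.tolist())
    json.dump(best,open('kin.json','w'));return best
if not os.path.exists('kin.json'): fit()
_,P,sg=json.load(open('kin.json'));P=np.array(P);sg=np.array(sg)
def ik(p,R,q0,w=0.02):
    def g(q):
        a,Rq,_=fk(P,sg,q);return np.r_[(a-p)/50,(R.inv()*Rq).as_rotvec()*2,w*(q-q0)]
    f=least_squares(g,np.clip(q0,LO+1e-3,HI-1e-3),bounds=(LO,HI),max_nfev=200);a,Rq,_=fk(P,sg,f.x)
    return f.x,np.linalg.norm(a-p),(R.inv()*Rq).magnitude()*57.3
E
time python3 -c "
from kin import *
print(_,P.round(2),sg);print((err(P,sg).reshape(-1,6)*[100,100,100,28.6,28.6,28.6]).round(1))"
```

```text
Traceback (most recent call last):
NameError: name '_' is not defined

real	1m48.666s
user	1m47.988s
sys	0m0.144s
```

```bash
python3 -c "
from kin import *
print(json.load(open('kin.json'))[0],P.round(2).tolist(),sg);print((err(P,sg).reshape(-1,6)*[100,100,100,28.6,28.6,28.6]).round(1))"
```

```text
0.09243791419142444 [6.27, 3.15, -3.08, -3.18, -3.13, -0.04, 1.5, 272.79, -434.89, -9.66, 490.53, -8.07, 330.56] [-1  1  1 -1 -1  1 -1]
[[  2.1   8.    0.8   0.4  -0.7  -0.1]
 [  7.7   7.3  -0.2   0.8   0.5  -0.3]
 [ 13.9   5.1   1.1   0.2   0.5  -0.2]
 [  9.1  -4.3  -2.1  -0.7  -0.4   0.7]
 [  1.1 -11.4   4.   -1.6  -0.3  -0.1]
 [ -0.3  -5.5   2.3  -1.2   0.   -0.3]
 [  7.6   3.6  -0.7  -1.   -0.2  -1.1]
 [-22.2   4.3  -4.3  -2.7  -1.1   0.5]
 [-14.6   9.6  -1.   -1.6  -0.1   1. ]]
```

The model fits to 10–20 mm and 1–2°. Now I scan the feasible tool poses for both the grasp and the placing.

```bash
cat > scan.py <<'E'
from kin import *
rng=np.random.default_rng(0)
def best(p,R,n=14):
    out=[]
    for k in range(n):
        q0=LO+(HI-LO)*rng.uniform(.15,.85,7)
        if k==0:q0=np.array([.6,.3,-.3,1.6,.1,1.,-1.])
        q0=np.clip(q0,LO+.1,HI-.1);q,e,a=ik(p,R,q0,.003)
        if e<3 and a<1.5:
            out.append((min((q-LO).min(),(HI-q).min()),q))
    return max(out,key=lambda t:t[0]) if out else (None,None)
for tilt in(45,35):
  for cu in(1,-1):
    for what in('copper','copper_hi','box','box_in'):
      for rel in((-60,-30,0,30,60,90) if what[0]=='c' else (-25,0,25)):
        az=-35 if what[0]=='c' else 13
        R=tool(az+rel,tilt) if cu>0 else tool(az+rel+180,-tilt)
        f=R.apply([0,0,1])
        g={'copper':np.array([479.5,-332.5,69]),'copper_hi':np.array([479.5,-332.5,170]),'box':box(45,0,74),'box_in':box(-100,0,205)}[what]
        m,q=best(g+8*f,R,8)
        print(tilt,'camUp' if cu>0 else 'camDn',what,rel,None if m is None else round(m,2),None if q is None else q.round(2).tolist(),flush=True)
E
timeout 560 python3 scan.py
```

```text
45 camUp copper -60 0.1 [-0.07, 0.46, 0.25, 1.96, 0.94, 0.88, 2.5]
45 camUp copper -30 0.14 [0.52, 0.27, -0.27, 2.21, 1.59, 0.62, 2.46]
45 camUp copper 0 0.11 [0.52, 0.18, 0.01, 2.31, 3.17, 0.22, 1.46]
45 camUp copper 30 0.06 [1.98, 0.68, -1.29, 2.23, 0.41, 0.12, -1.09]
45 camUp copper 60 0.46 [1.51, 0.51, -0.67, 1.96, -0.76, 0.78, 0.38]
45 camUp copper 90 0.78 [1.35, 0.69, -0.56, 1.64, -0.46, 1.18, 0.51]
45 camUp copper_hi -60 0.14 [1.14, 0.52, -1.19, 1.91, 1.33, 1.43, 2.46]
45 camUp copper_hi -30 None None
45 camUp copper_hi 0 0.08 [1.76, -0.11, -1.22, 2.29, -0.77, 0.14, -0.93]
45 camUp copper_hi 30 0.17 [1.54, 0.06, -0.76, 2.18, -1.1, 0.58, 0.03]
45 camUp copper_hi 60 0.5 [1.67, 0.36, -0.84, 1.92, -0.68, 0.92, 0.19]
45 camUp copper_hi 90 0.73 [1.37, 0.55, -0.58, 1.61, -0.49, 1.33, 0.42]
45 camUp box -25 0.07 [-0.71, 0.4, 0.39, 2.06, 1.64, 0.25, 2.53]
45 camUp box 0 0.15 [-0.84, 0.46, 0.74, 2.1, 4.26, 0.4, 0.27]
45 camUp box 25 0.11 [0.99, 0.73, -1.14, 2.01, 0.36, 0.17, -1.07]
45 camUp box_in -25 0.0 [0.88, -0.5, -1.13, 2.34, -0.26, 0.33, -1.91]
45 camUp box_in 0 0.05 [0.45, -0.29,
[... 3075 characters left out ...]
, 2.08, 0.8, 0.68, 0.18]
35 camDn copper_hi 0 0.26 [0.08, -0.02, 0.45, 2.16, 0.03, 0.38, 1.47]
35 camDn copper_hi 30 0.0 [1.85, 0.13, -1.16, 2.08, -0.51, 0.58, 2.6]
35 camDn copper_hi 60 0.0 [1.99, 0.71, -1.47, 1.88, 0.22, 0.86, 2.56]
35 camDn copper_hi 90 0.0 [0.66, 0.44, 0.24, 1.62, -0.71, 1.41, -2.6]
35 camDn box -25 0.45 [0.16, 0.4, -0.55, 1.96, 1.2, 0.51, 0.05]
35 camDn box 0 0.33 [0.73, 0.55, -1.03, 2.0, 1.23, 0.39, 0.63]
35 camDn box 25 0.32 [0.86, 0.64, -1.06, 1.92, 0.4, 0.38, 1.93]
35 camDn box_in -25 0.21 [-1.01, -0.22, 0.61, 2.21, 0.76, 0.67, 0.47]
35 camDn box_in 0 0.18 [0.41, -0.23, -0.51, 2.24, -0.43, 0.53, 2.01]
35 camDn box_in 25 0.0 [-1.35, -0.5, 1.2, 2.16, 0.19, 0.63, 2.05]
```

```bash
cat > path.py <<'E'
from kin import *
cu=np.array([479.5,-332.5,0])
for tilt in(45,41,37):
  for phi in(10,20,30,40):
    q=np.array([1.35,.66,-.6,1.64,-.4,1.15,.45]);print('tilt',tilt,'phi',phi)
    W=[('grasp',cu+[0,0,69],55),('up',cu+[0,0,190],55),('mid',box(-150,-180,200),40),('pre',box(-110,-15,192),13+phi),('a',box(-60,-12,164),13+phi),('b',box(0,-10,125),13+phi),('place',box(42,-10,74),13+phi)]
    for n,g,y in W:
        R=tool(y,tilt);q,e,a=ik(g+8*R.apply([0,0,1]),R,q,.02)
        print('  ',n,q.round(2).tolist(),'e %.0f a %.0f'%(e,a),'m %.2f'%min((q-LO).min(),(HI-q).min()))
E
python3 path.py
```

```text
tilt 45 phi 10
   grasp [1.38, 0.7, -0.61, 1.64, -0.43, 1.17, 0.48] e 0 a 0 m 0.78
   up [1.41, 0.53, -0.64, 1.59, -0.47, 1.35, 0.38] e 0 a 0 m 0.71
   mid [1.33, 0.09, -0.77, 2.07, -0.88, 1.0, 0.24] e 0 a 0 m 0.35
   pre [0.99, -0.31, -0.85, 2.36, -1.27, 0.66, -0.11] e 0 a 0 m 0.00
   a [0.94, -0.06, -0.93, 2.28, -1.25, 0.42, -0.08] e 0 a 0 m 0.02
   b [0.81, 0.25, -0.92, 2.17, -1.23, 0.16, 0.0] e 0 a 0 m 0.04
   place [0.68, 0.47, -0.83, 2.06, -1.27, 0.06, 0.13] e 0 a 2 m 0.00
tilt 45 phi 20
   grasp [1.38, 0.7, -0.61, 1.64, -0.43, 1.17, 0.48] e 0 a 0 m 0.78
   up [1.41, 0.53, -0.64, 1.59, -0.47, 1.35, 0.38] e 0 a 0 m 0.71
   mid [1.33, 0.09, -0.77, 2.07, -0.88, 1.0, 0.24] e 0 a 0 m 0.35
   pre [1.12, -0.23, -0.91, 2.31, -1.22, 0.8, 0.06] e 0 a 0 m 0.05
   a [1.04, 0.02, -0.96, 2.23, -1.15, 0.55, 0.04] e 0 a 0 m 0.12
   b [0.85, 0.3, -0.89, 2.12, -1.06, 0.33, 0.03] e 0 a 0 m 0.21
   place [0.78, 0.53, -0.88, 2.04, -1.04, 0.17, 0.11] e 0 a 0 m 0.11
tilt 45 phi 30
   grasp [1.38, 0.7, -0.61, 1.64, -0.43, 1.17, 0.48] e 0 a 0 m 0.78
   up [1.41, 0.53, -0.64, 1.59, -0.47, 1.35, 0.38] e 
[... 3980 characters left out ...]
] e 0 a 0 m 0.25
   a [0.95, 0.11, -0.89, 2.1, -0.72, 0.67, -0.21] e 0 a 0 m 0.32
   b [0.75, 0.32, -0.79, 1.99, -0.56, 0.53, -0.32] e 0 a 0 m 0.43
   place [0.62, 0.49, -0.71, 1.91, -0.49, 0.42, -0.34] e 0 a 0 m 0.36
tilt 37 phi 40
   grasp [1.31, 0.63, -0.58, 1.67, -0.36, 1.11, 0.4] e 0 a 0 m 0.75
   up [1.34, 0.46, -0.61, 1.61, -0.4, 1.31, 0.31] e 0 a 0 m 0.75
   mid [1.23, 0.06, -0.73, 2.03, -0.72, 0.99, 0.05] e 0 a 0 m 0.39
   pre [1.07, -0.01, -0.89, 2.1, -0.78, 0.94, 0.02] e 0 a 0 m 0.32
   a [0.94, 0.19, -0.87, 2.03, -0.65, 0.78, -0.09] e 0 a 0 m 0.39
   b [0.77, 0.39, -0.78, 1.92, -0.52, 0.65, -0.18] e 0 a 0 m 0.50
   place [0.65, 0.55, -0.72, 1.84, -0.46, 0.56, -0.2] e 0 a 0 m 0.50
```

Tilt 45° with about 22° skew into the box is feasible in the branch with j1≈1.4, j3≈−0.6. I'll simulate ways to get back to that branch.

```bash
cat > sim.py <<'E'
from kin import *
def run(q,seq,v=True):
    for name,pos,R1 in seq:
        p0,R0,_=fk(P,sg,q);d=(R0.inv()*R1).as_rotvec()
        n=max(int(np.ceil(max(np.degrees(np.linalg.norm(d))/6,np.linalg.norm(np.array(pos)-p0)/40))),1)
        for i in range(1,n+1):
            q,e,a=ik(p0+(np.array(pos)-p0)*i/n,R0*Ro.from_rotvec(d*i/n),q,.01)
        if v: print(name,q.round(2).tolist(),'e %.0f a %.0f'%(e,a),flush=True)
    return q
E
python3 - <<'E'
from sim import *
q0=env.observe()['joint_positions']
c=[479,-332,280];V=lambda y:tool(y,0)
fin=[('tilt',c,tool(55,45))]
print('A');run(q0,[('untilt',[424,-228,300],V(55)),('over',c,V(55))]+fin)
print('B');run(q0,[('back',[455,-319,280],tool(-10,45)),('back2',[455,-319,280],tool(-55,45)),('unt',c,V(-55)),('yaw',c,V(0)),('yaw',c,V(55))]+fin)
print('C');run(q0,[('untilt',[424,-228,300],V(55)),('left',[300,300,300],V(120)),('out',[480,560,250],V(130)),('right',[720,0,250],V(80)),('right',[600,-420,250],V(55)),('c',c,V(55))]+fin)
E
```

```text
A
untilt [-0.71, -0.02, 1.13, 1.72, 0.02, 1.43, -0.2] e 0 a 0
over [-0.24, 0.39, 1.01, 1.5, -0.34, 1.46, 0.19] e 0 a 0
tilt [0.35, 0.51, 0.79, 1.5, -1.0, 1.82, 0.62] e 0 a 0
B
back [-0.09, -0.35, 0.76, 2.16, -0.34, 0.59, -0.78] e 0 a 0
back2 [0.78, -0.28, -0.41, 2.18, 0.57, 0.59, -2.57] e 0 a 0
unt [0.77, 0.23, -0.27, 1.5, 0.06, 1.41, -2.04] e 0 a 0
yaw [0.86, 0.23, -0.38, 1.5, 0.09, 1.41, -1.1] e 0 a 0
yaw [0.94, 0.24, -0.48, 1.5, 0.11, 1.42, -0.16] e 0 a 0
tilt [1.32, 0.41, -0.51, 1.5, -0.56, 1.53, 0.34] e 0 a 0
C
untilt [-0.71, -0.02, 1.13, 1.72, 0.02, 1.43, -0.2] e 0 a 0
left [-1.17, -0.16, 0.28, 1.84, 0.06, 1.44, -0.38] e 0 a 0
out [-1.04, 0.62, 0.23, 1.05, -0.16, 1.49, -0.14] e 0 a 0
right [-0.36, 0.62, 0.53, 1.12, -0.33, 1.49, -0.06] e 0 a 0
right [0.19, 0.68, 0.67, 1.07, -0.43, 1.53, 0.16] e 0 a 0
c [-0.06, 0.3, 0.74, 1.5, -0.22, 1.43, 0.1] e 0 a 0
tilt [0.46, 0.46, 0.62, 1.5, -0.93, 1.76, 0.58] e 0 a 0
```

Run:
```python
from sim import *
q0=env.observe()['joint_positions']
c=[479,-332,280];V=lambda y:tool(y,0);cu=np.array([479.5,-332.5,0])
def rest(q,t=45,phi=22):
    y=13+phi
    W=[('grasp',cu+[0,0,69],55),('up',cu+[0,0,190],55),('mid',box(-150,-180,200),45),('pre',box(-110,-15,192),y),('a',box(-60,-12,164),y),('b',box(0,-10,125),y),('place',box(38,-10,74),y)]
    run(q,[(n,g+8*tool(yy,t).apply([0,0,1]),tool(yy,t)) for n,g,yy in W])
print('A');rest(run(q0,[('untilt',[424,-228,300],V(55)),('over',c,V(55)),('t',c,tool(55,45))]))
print('B');rest(np.array([1.32, 0.41, -0.51, 1.5, -0.56, 1.53, 0.34]))
```

```text
A
untilt [-0.71, -0.02, 1.13, 1.72, 0.02, 1.43, -0.2] e 0 a 0
over [-0.24, 0.39, 1.01, 1.5, -0.34, 1.46, 0.19] e 0 a 0
t [0.35, 0.51, 0.79, 1.5, -1.0, 1.82, 0.62] e 0 a 0
grasp [0.41, 0.77, 0.68, 1.64, -1.14, 1.6, 0.9] e 0 a 0
up [0.36, 0.6, 0.75, 1.59, -1.05, 1.71, 0.74] e 0 a 0
mid [-0.09, 0.16, 0.74, 2.03, -1.02, 1.21, 0.39] e 0 a 0
pre [-0.32, -0.16, 0.46, 2.3, -0.97, 0.63, -0.06] e 0 a 0
a [-0.34, 0.03, 0.45, 2.22, -1.19, 0.62, 0.1] e 0 a 0
b [0.31, 0.22, -0.29, 2.11, -1.27, 0.5, 0.19] e 0 a 0
place [0.6, 0.45, -0.65, 2.03, -1.27, 0.31, 0.3] e 0 a 0
B
grasp [1.28, 0.67, -0.47, 1.64, -0.52, 1.2, 0.55] e 0 a 0
up [1.3, 0.5, -0.5, 1.59, -0.54, 1.38, 0.43] e 0 a 0
mid [1.2, 0.13, -0.64, 2.03, -0.84, 1.06, 0.28] e 0 a 0
pre [1.03, -0.19, -0.81, 2.29, -1.18, 0.8, 0.07] e 0 a 0
a [0.97, 0.04, -0.88, 2.22, -1.13, 0.58, 0.07] e 0 a 0
b [0.83, 0.3, -0.85, 2.11, -1.05, 0.37, 0.05] e 0 a 0
place [0.77, 0.51, -0.85, 2.03, -1.05, 0.22, 0.15] e 0 a 0
```

```bash
python3 -c "
from h import *
go([455,-319,280],tool(-10,45));go([455,-319,280],tool(-55,45));print(Ro.from_rotvec(env.observe()['tcp_rot']).inv().apply([0,0,1]))"
```

```text
slide [-0.0704  0.1013 -0.0183] rows>=1.6 rot [-0.899 -0.03   0.997] rows>=5.6
slide [-0.0704  0.1013 -0.0183] rows>=1.6 rot [-1.614 -0.06   1.696] rows>=9.8
[ 0.70140593  0.05642449 -0.71052515]
```

```bash
python3 -m pendant '[{"slide":[0,0,0],"rot":[-0.16,-0.006,0.17],"gripper":87},{"slide":[0,0,0],"rot":[-0.16,-0.006,0.17],"gripper":87},{"slide":[0,0,0],"rot":[-0.16,-0.006,0.17],"gripper":87},{"slide":[0,0,0],"rot":[-0.16,-0.006,0.17],"gripper":87},{"slide":[0,0,0],"rot":[-0.16,-0.006,0.17],"gripper":87},{"slide":[0,0,0],"rot":[-0.16,-0.006,0.17],"gripper":87},{"slide":[0,0,0],"rot":[-0.16,-0.006,0.17],"gripper":87},{"slide":[0,0,0],"rot":[-0.16,-0.006,0.17],"gripper":87}]'
python3 - <<'E'
from sim import *
q0=env.observe()['joint_positions'];print(q0.round(2));c=[479,-332,280]
go(c,tool(-30,0));go(c,tool(0,0))
run(q0,[('unt',c,tool(-30,0)),('yaw',c,tool(55,0)),('tilt',c,tool(55,45))])
E
```

```text
time_s: 14.95
position: [436.3, -239.7, 311.2]
tcp_rot: [2.762, -0.388, 1.16]
ft_force: [-1.0, -0.9, 0.4]
grip_width: 87.0
gripper_force: 0.0
[ 0.81 -0.5  -0.2   2.28 -0.53  0.63 -0.95]
slide [0.0297 0.0953 0.0878] rows>=1.7 rot [-0.107 -1.012  0.294] rows>=4.5
slide [0.0297 0.0953 0.0878] rows>=1.7 rot [ 0.159 -1.006 -0.337] rows>=4.5
unt [0.88, 0.24, -0.4, 1.5, 0.09, 1.41, -1.62] e 0 a 0
yaw [1.02, 0.25, -0.58, 1.5, 0.14, 1.42, -0.18] e 0 a 0
tilt [1.4, 0.43, -0.61, 1.5, -0.52, 1.51, 0.31] e 0 a 0
```

```bash
python3 -m pendant '[{"slide":[0.0099,0.0318,0.0293],"rot":[0,0,0],"gripper":87},{"slide":[0.0099,0.0318,0.0293],"rot":[0,0,0],"gripper":87},{"slide":[0.0099,0.0318,0.0293],"rot":[0,0,0],"gripper":87},{"slide":[0,0,0],"rot":[0.032,-0.201,-0.0674],"gripper":87},{"slide":[0,0,0],"rot":[0.032,-0.201,-0.0674],"gripper":87},{"slide":[0,0,0],"rot":[0.032,-0.201,-0.0674],"gripper":87},{"slide":[0,0,0],"rot":[0.032,-0.201,-0.0674],"gripper":87},{"slide":[0,0,0],"rot":[0.032,-0.201,-0.0674],"gripper":87}]'
python3 -c "
from h import *
print(env.observe()['joint_positions'].round(2));go([479,-332,280],tool(55,0))"
```

```text
time_s: 15.95
position: [480.5, -330.8, 279.9]
tcp_rot: [-3.141, -0.013, 0.006]
ft_force: [0.0, -0.4, 0.1]
grip_width: 87.2
gripper_force: 0.0
[ 0.72  0.23 -0.23  1.49  0.06  1.43 -1.08]
slide [-0.0019  0.0015 -0.0001] rows>=0.0 rot [-0.003  0.005 -1.212] rows>=5.1
```

```bash
python3 -m pendant '[{"slide":[0,0,0],"rot":[0,0,-0.202],"gripper":87},{"slide":[0,0,0],"rot":[0,0,-0.202],"gripper":87},{"slide":[0,0,0],"rot":[0,0,-0.202],"gripper":87},{"slide":[0,0,0],"rot":[0,0,-0.202],"gripper":87},{"slide":[0,0,0],"rot":[0,0,-0.202],"gripper":87},{"slide":[0,0,0],"rot":[0,0,-0.202],"gripper":87},{"slide":[0,0,0],"rot":[0,0.2,0],"gripper":87},{"slide":[0,0,0],"rot":[0,0.2,0],"gripper":87},{"slide":[0,0,0],"rot":[0,0.2,0],"gripper":87},{"slide":[0,0,0],"rot":[0,0.2,0],"gripper":87}]'
python3 -m pendant '[{"slide":[0,0,0],"rot":[0,0.2,0],"gripper":87},{"slide":[0,0,0],"rot":[0,0,0],"gripper":87}]'
python3 - <<'E'
from h import *
s=env.observe();print(s['joint_positions'].round(2))
R=tool(55,45);f=R.apply([0,0,1])
for z in(120,70): go(np.array([479.5,-332.5,z])+8*f,R)
C=cam('wrist',s);im=read_camera('wrist');cv2.imwrite('pics/w4.png',im[...,::-1]);print(proj(C,[479.5,-332.5,93]),proj(C,[480,-332.5,85]))
m=cv2.inRange(cv2.cvtColor(im,cv2.COLOR_RGB2HSV),(3,110,50),(16,255,255));c=[x for x in cv2.findContours(m,0,2)[0] if cv2.contourArea(x)>150]
for x in c: print(cv2.boundingRect(x),cv2.contourArea(x))
E
```

```text
time_s: 17.2
position: [480.5, -330.9, 279.8]
tcp_rot: [-2.432, -1.263, -0.797]
ft_force: [-0.1, 0.5, -0.7]
grip_width: 86.9
gripper_force: 0.0
time_s: 17.45
position: [478.3, -332.2, 276.7]
tcp_rot: [-2.323, -1.197, -0.957]
ft_force: [0.2, 0.3, -0.1]
grip_width: 86.8
gripper_force: 0.0
[ 1.17  0.4  -0.32  1.51 -0.63  1.51  0.37]
slide [-0.1381  0.0027  0.1489] rows>=2.6 rot [-0.001 -0.    -0.011] rows>=0.0
slide [-0.1823  0.0031  0.1931] rows>=3.4 rot [-0.001 -0.    -0.011] rows>=0.0
[259.6411342  295.97872195] [260.01049094 296.7928657 ]
(236, 290, 20, 28) 246.0
(270, 289, 20, 29) 253.5
(89, 67, 73, 72) 890.5
```

Ring centre at u≈263 (236–290), predicted 260, which agrees within 3 mm. Descending.

```bash
python3 -m pendant '[{"slide":[-0.03,0.001,0.032],"rot":[0,0,0],"gripper":87},{"slide":[-0.034,0.001,0.0365],"rot":[0,0,0],"gripper":87},{"slide":[-0.034,0.001,0.036],"rot":[0,0,0],"gripper":87},{"slide":[-0.034,0.001,0.036],"rot":[0,0,0],"gripper":87},{"slide":[-0.03,0.001,0.031],"rot":[0,0,0],"gripper":87},{"slide":[-0.02,0,0.021],"rot":[0,0,0],"gripper":87},{"slide":[0,0,0],"rot":[0,0,0],"gripper":87},{"slide":[0,0,0],"rot":[0,0,0],"gripper":87}]'
python3 - <<'E'
from h import *
s=env.observe();R=tool(55,45);f=R.apply([0,0,1]);print('grasp',s['position']-8*f,s['joint_positions'].round(2));go(np.array([479.5,-332.5,70])+8*f,R)
C=cam('side');im=read_camera('side');p=proj(C,[480,-333,60]).astype(int)
cv2.imwrite('pics/s3.png',cv2.resize(im[p[1]-75:p[1]+75,p[0]-75:p[0]+125,::-1],None,fx=4,fy=4))
E
```

```text
time_s: 18.5
position: [487.9, -326.8, 70.0]
tcp_rot: [-2.318, -1.212, -0.959]
ft_force: [0.1, -0.1, 0.7]
grip_width: 86.8
gripper_force: 0.0
grasp [ 484.69642972 -331.40485903   75.63110992] [ 1.15  0.63 -0.31  1.65 -0.62  1.2   0.59]
slide [-0.0084 -0.0046  0.0016] rows>=0.1 rot [-0.002  0.001  0.004] rows>=0.0
```

View pics/s3.png

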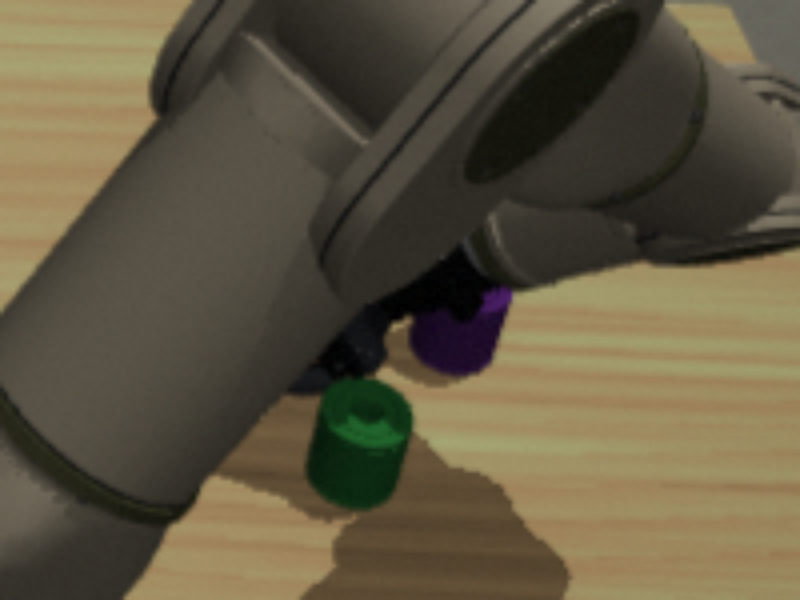

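The view is mostly hidden by the arm, but purple and green are undisturbed. A small correction, then I grip.

```bash
python3 -m pendant '[{"slide":[-0.0084,-0.002,0.002],"rot":[0,0,0],"gripper":87},{"slide":[0,0,0],"rot":[0,0,0],"gripper":87},{"slide":[0,0,0],"rot":[0,0,0],"gripper":50},{"slide":[0,0,0],"rot":[0,0,0],"gripper":50},{"slide":[0,0,0],"rot":[0,0,0],"gripper":50},{"slide":[0,0,0],"rot":[0,0,0],"gripper":50},{"slide":[0,0,0],"rot":[0,0,0],"gripper":50}]' 30
python3 -c "
from h import *
s=env.observe();print(Ro.from_rotvec(s['tcp_rot']).inv().apply([0,0,1]),s['position'])"
```

```text
time_s: 19.42
position: [483.8, -328.4, 62.7]
tcp_rot: [-2.317, -1.21, -0.959]
ft_force: [0.0, -0.3, -0.9]
grip_width: 62.3
gripper_force: 30.0
[ 0.70708025 -0.00104228 -0.70713254] [ 483.82083587 -328.42805536   62.66384712]
```

```bash
python3 -m pendant '[{"slide":[0.01,0,-0.01],"rot":[0,0,0],"gripper":50},{"slide":[0.02,0,-0.02],"rot":[0,0,0],"gripper":50},{"slide":[0.025,0,-0.025],"rot":[0,0,0],"gripper":50},{"slide":[0.028,0,-0.028],"rot":[0,0,0],"gripper":50},{"slide":[0.025,0,-0.025],"rot":[0,0,0],"gripper":50},{"slide":[0,0,0],"rot":[0,0,0],"gripper":50}]'
python3 - <<'E'
from h import *
s=env.observe();print(s['joint_positions'].round(2))
for g,y in((box(-150,-180,200),35),(box(-115,-15,192),35)):
    R=tool(y,45);go(g+8*R.apply([0,0,1]),R)
C=cam('top');im=read_camera('top');cv2.imwrite('pics/t3.png',im[...,::-1])
E
```

```text
time_s: 20.18
position: [484.7, -329.2, 188.2]
tcp_rot: [-2.319, -1.215, -0.961]
ft_force: [0.4, 0.0, -3.4]
grip_width: 62.1
gripper_force: 30.0
[ 1.16  0.48 -0.32  1.59 -0.62  1.37  0.47]
slide [ 0.1746 -0.1092  0.1624] rows>=3.4 rot [-0.314  0.002  0.321] rows>=1.9
slide [ 0.2887 -0.2332  0.2895] rows>=6.0 rot [-0.314  0.002  0.321] rows>=1.9
```

```bash
python3 -m pendant '[{"slide":[0.025,-0.015,0.022],"rot":[0,0,0],"gripper":50},{"slide":[0.035,-0.022,0.033],"rot":[0,0,0],"gripper":50},{"slide":[0.035,-0.022,0.033],"rot":[0,0,0],"gripper":50},{"slide":[0.035,-0.022,0.033],"rot":[0,0,0],"gripper":50},{"slide":[0.03,-0.019,0.028],"rot":[0,0,0],"gripper":50},{"slide":[0.015,-0.009,0.0134],"rot":[0,0,0],"gripper":50},{"slide":[0,0,0],"rot":[-0.105,0,0.107],"gripper":50},{"slide":[0,0,0],"rot":[-0.105,0,0.107],"gripper":50},{"slide":[0,0,0],"rot":[-0.105,0,0.107],"gripper":50},{"slide":[0,0,0],"rot":[0,0,0],"gripper":50}]'
python3 - <<'E'
from h import *
s=env.observe();print(s['joint_positions'].round(2),s['ft_force'].round(1),s['grip_width'])
R=tool(35,45);go(box(-115,-15,195)+8*R.apply([0,0,1]),R)
im=read_camera('top');cv2.imwrite('pics/t4.png',cv2.resize(im[90:340,100:420,::-1],None,fx=2.4,fy=2.4))
E
```

```text
time_s: 21.48
position: [520.3, -121.8, 191.6]
tcp_rot: [-2.582, -0.811, -1.064]
ft_force: [0.2, -0.2, -2.6]
grip_width: 62.1
gripper_force: 30.0
[ 1.04  0.04 -0.48  2.13 -0.96  0.9   0.2 ] [ 0.2 -0.2 -2.6] 62.10761089413787
slide [ 0.0811 -0.1733  0.0857] rows>=2.7 rot [-0.004  0.003 -0.004] rows>=0.0
```

View pics/t4.png

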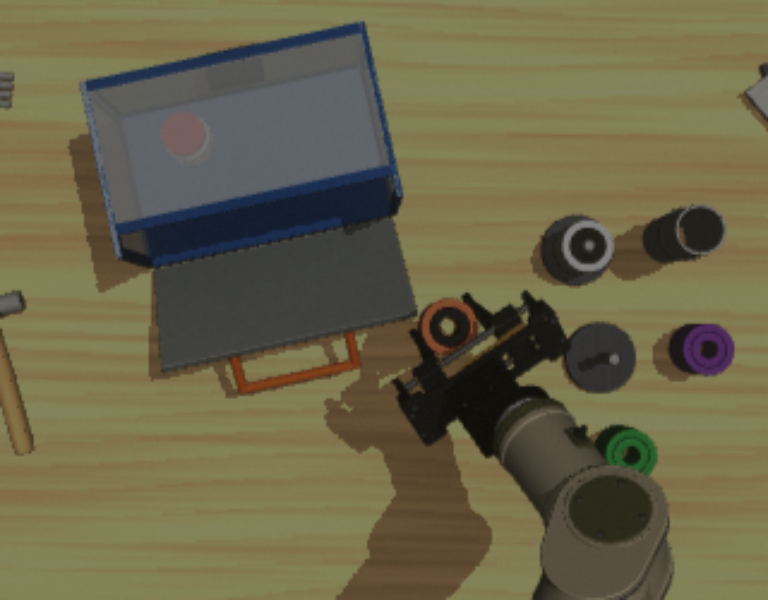

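The top view shows the flap wide open (bar at (240,389)–(356,366) in the crop), the copper spool held at (448,327), and its stand empty at (600,357). Everything else is in place. I'll refine the flap angle and hinge position.

Run:
```python
from h import *
T=cam('top');f=lambda u,v:(100+u/2.4,90+v/2.4)
for p in((152,267),(393,215)):
    X=plane(T,f(*p),22);print('hinge corner',X.round(1),'box',((X-BO)@BX).round(1),((X-BO)@BY).round(1))
m=f(298,377.5)
for a in(.8,.85,.9,.95):
    c,s=np.cos(a),np.sin(a);print(a,(proj(T,box(-(62*c+172*s),0,20+172*c-62*s))-m).round(1), 'z',round(20+172*c-62*s))
s=env.observe();Rm=Ro.from_rotvec(s['tcp_rot']);g=s['position']-8*Rm.apply([0,0,1]);print('grasp box',((g-BO)@BX).round(1),((g-BO)@BY).round(1),g[2].round(1))
print(proj(T,g),'spool px',f(448,327),plane(T,f(448,327),g[2]+17).round(1),g.round(1))
```

```text
hinge corner [583.6 237.2  22. ] box -2.3 158.5
hinge corner [655.2 -66.8  22. ] box -2.0 -153.9
0.8 [ 0.3 -3.2] z 95
0.85 [ 0.7 -2.1] z 87
0.9 [ 1.1 -1.2] z 78
0.95 [ 1.4 -0.4] z 70
grasp box -150.8 -179.2 197.5
[286.85282072 225.4442123 ] spool px (286.6666666666667, 226.25) [ 513.9 -123.6  214.5] [ 516.1 -125.4  197.5]
```

```bash
python3 -m pendant '[{"slide":[0.015,-0.032,0.016],"rot":[0,0,0],"gripper":50},{"slide":[0.022,-0.047,0.0235],"rot":[0,0,0],"gripper":50},{"slide":[0.022,-0.047,0.0235],"rot":[0,0,0],"gripper":50},{"slide":[0.016,-0.034,0.016],"rot":[0,0,0],"gripper":50},{"slide":[0.0061,-0.0133,0.0067],"rot":[0,0,0],"gripper":50},{"slide":[0,0,0],"rot":[0,0,0],"gripper":50}]'
cat > b.py <<'E'
from h import *
import sys
s=env.observe();R=Ro.from_rotvec(s['tcp_rot']);g=s['position']-8*R.apply([0,0,1])
print('grasp box',((g-BO)@BX).round(1),((g-BO)@BY).round(1),g[2].round(1),s['joint_positions'].round(2),'tooly z',R.as_matrix()[2].round(3))
T=tool(35,45)
for b in((-60,-12,164),(0,-10,125),(40,-10,78),(40,-10,73)): go(box(*b)+8*T.apply([0,0,1]),T)
E
python3 b.py
```

```text
time_s: 22.28
position: [519.4, 45.8, 190.1]
tcp_rot: [-2.58, -0.813, -1.065]
ft_force: [0.4, -0.2, -2.5]
grip_width: 62.5
gripper_force: 30.0
grasp box -113.7 -15.4 195.8 [ 0.88 -0.17 -0.67  2.29 -1.14  0.71  0.03] tooly z [ 0.707 -0.004 -0.708]
slide [0.0172 0.0213 0.0732] rows>=1.0 rot [-0.005  0.001 -0.003] rows>=0.0
slide [0.0327 0.0471 0.1575] rows>=2.1 rot [-0.005  0.001 -0.003] rows>=0.0
slide [0.0241 0.066  0.2318] rows>=3.1 rot [-0.005  0.001 -0.003] rows>=0.0
slide [0.0197 0.066  0.2362] rows>=3.1 rot [-0.005  0.001 -0.003] rows>=0.0
```

```bash
python3 -m pendant '[{"slide":[0.0086,0.0107,0.0366],"rot":[0,0,0],"gripper":50},{"slide":[0.0086,0.0107,0.0366],"rot":[0,0,0],"gripper":50},{"slide":[0.0052,0.0086,0.0281],"rot":[0,0,0],"gripper":50},{"slide":[0.0052,0.0086,0.0281],"rot":[0,0,0],"gripper":50},{"slide":[0.0052,0.0086,0.0281],"rot":[0,0,0],"gripper":50},{"slide":[0,0,0],"rot":[0,0,0],"gripper":50}]'
python3 b.py
```

```text
time_s: 23.02
position: [629.6, 75.3, 117.7]
tcp_rot: [-2.581, -0.806, -1.064]
ft_force: [-0.6, 0.1, -3.1]
grip_width: 62.0
gripper_force: 30.0
grasp box 0.3 -11.9 123.4 [ 0.74  0.27 -0.75  2.12 -1.    0.34 -0.01] tooly z [ 0.706 -0.007 -0.708]
slide [-0.0139 -0.028  -0.0853] rows>=1.2 rot [-0.004  0.002 -0.008] rows>=0.0
slide [ 0.0018 -0.0023 -0.001 ] rows>=0.0 rot [-0.004  0.002 -0.008] rows>=0.0
slide [-0.0067  0.0166  0.0733] rows>=1.0 rot [-0.004  0.002 -0.008] rows>=0.0
slide [-0.0111  0.0167  0.0777] rows>=1.0 rot [-0.004  0.002 -0.008] rows>=0.0
```

```bash
python3 -m pendant '[{"slide":[-0.0017,0.0042,0.0183],"rot":[0,0,0],"gripper":50},{"slide":[-0.0017,0.0042,0.0183],"rot":[0,0,0],"gripper":50},{"slide":[-0.0017,0.0042,0.0183],"rot":[0,0,0],"gripper":50},{"slide":[-0.0017,0.0042,0.0183],"rot":[0,0,0],"gripper":50},{"slide":[0,0,0],"rot":[0,0,0],"gripper":50}]'
python3 b.py
```

```text
time_s: 23.65
position: [667.0, 85.9, 72.9]
tcp_rot: [-2.582, -0.808, -1.064]
ft_force: [-0.1, 0.3, -2.6]
grip_width: 62.3
gripper_force: 30.0
grasp box 39.1 -10.0 78.6 [ 0.68  0.44 -0.74  2.05 -0.98  0.22  0.03] tooly z [ 0.706 -0.006 -0.708]
slide [-0.007  -0.0441 -0.1574] rows>=2.1 rot [-0.003  0.002 -0.007] rows>=0.0
slide [ 0.0087 -0.0184 -0.0731] rows>=1.0 rot [-0.003  0.002 -0.007] rows>=0.0
slide [0.0002 0.0004 0.0012] rows>=0.0 rot [-0.003  0.002 -0.007] rows>=0.0
slide [-0.0042  0.0005  0.0057] rows>=0.1 rot [-0.003  0.002 -0.007] rows>=0.0
```

Lower in 1–2 mm steps and watch the force.

```bash
python3 -m pendant '[{"slide":[-0.0018,0,0.0018],"rot":[0,0,0],"gripper":50},{"slide":[-0.0018,0,0.0018],"rot":[0,0,0],"gripper":50},{"slide":[0,0,0],"rot":[0,0,0],"gripper":50}]'
python3 -m pendant '[{"slide":[-0.0013,0,0.0013],"rot":[0,0,0],"gripper":50},{"slide":[0,0,0],"rot":[0,0,0],"gripper":50}]'
```

```text
time_s: 24.02
position: [666.9, 87.0, 69.7]
tcp_rot: [-2.582, -0.81, -1.066]
ft_force: [0.3, 0.6, -2.6]
grip_width: 62.2
gripper_force: 30.0
time_s: 24.28
position: [667.0, 87.3, 68.2]
tcp_rot: [-2.581, -0.81, -1.065]
ft_force: [0.1, -0.2, -2.5]
grip_width: 62.1
gripper_force: 30.0
```

```bash
python3 -m pendant '[{"slide":[-0.0011,0,0.0011],"rot":[0,0,0],"gripper":50},{"slide":[0,0,0],"rot":[0,0,0],"gripper":50}]'
python3 -m pendant '[{"slide":[-0.0011,0,0.0011],"rot":[0,0,0],"gripper":50},{"slide":[0,0,0],"rot":[0,0,0],"gripper":50}]'
```

```text
time_s: 24.52
position: [667.6, 87.7, 67.7]
tcp_rot: [-2.58, -0.811, -1.067]
ft_force: [-1.0, 1.3, 2.7]
grip_width: 62.1
gripper_force: 30.0
time_s: 24.78
position: [667.9, 87.8, 67.7]
tcp_rot: [-2.579, -0.812, -1.069]
ft_force: [-13.5, -4.0, 20.4]
grip_width: 62.1
gripper_force: 30.0
```

Spool seated on the floor. Release and retreat along the tool axis.

```bash
python3 -m pendant '[{"slide":[0.0011,0,-0.0011],"rot":[0,0,0],"gripper":62},{"slide":[0,0,0],"rot":[0,0,0],"gripper":66},{"slide":[0,0,0],"rot":[0,0,0],"gripper":85},{"slide":[0,0,0],"rot":[0,0,0],"gripper":85},{"slide":[0,0,0],"rot":[0,0,0],"gripper":85}]'
python3 -m pendant '[{"slide":[0,0,-0.02],"rot":[0,0,0],"gripper":85},{"slide":[0,0,-0.04],"rot":[0,0,0],"gripper":85},{"slide":[0,0,-0.06],"rot":[0,0,0],"gripper":85},{"slide":[0,0,-0.06],"rot":[0,0,0],"gripper":85},{"slide":[0,0,-0.05],"rot":[0,0,0],"gripper":85},{"slide":[0,0,0],"rot":[0,0,0],"gripper":85}]'
python3 - <<'E'
from h import *
s=env.observe();print(s['joint_positions'].round(2));C=cam('wrist',s);im=read_camera('wrist');cv2.imwrite('pics/w5.png',im[...,::-1])
print(proj(C,box(39,-10,20)),proj(C,box(39,-10,90)))
E
```

```text
time_s: 25.4
position: [667.0, 87.3, 66.8]
tcp_rot: [-2.581, -0.81, -1.065]
ft_force: [0.3, -0.0, 0.0]
grip_width: 82.9
gripper_force: 0.0
time_s: 26.15
position: [561.0, 10.3, 199.0]
tcp_rot: [-2.585, -0.81, -1.07]
ft_force: [1.0, 0.2, 0.1]
grip_width: 85.1
gripper_force: 0.0
[ 0.96 -0.04 -0.71  2.18 -1.03  0.69  0.  ]
[256.12182717 198.13383106] [255.68807044 169.71231457]
```

View pics/w5.png

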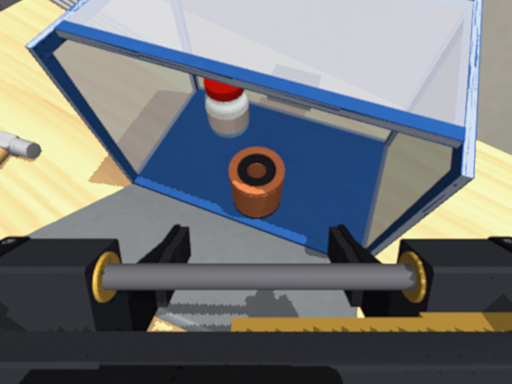

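The wrist view shows the copper spool standing upright on the floor at (257,180), as predicted, with the jar behind it at (226,105) untouched. Now back to the handle.

```bash
python3 -m pendant '[{"slide":[0.03,0,-0.04],"rot":[0,0,0],"gripper":85},{"slide":[0.03,0,-0.03],"rot":[0,0,0],"gripper":36},{"slide":[0,0,0],"rot":[0,-0.2,0],"gripper":36},{"slide":[0,0,0],"rot":[0,-0.2,0],"gripper":36},{"slide":[0,0,0],"rot":[0,-0.2,0],"gripper":36},{"slide":[0,0,0],"rot":[0,-0.2,0],"gripper":36},{"slide":[0,0,0],"rot":[0,-0.2,0],"gripper":36},{"slide":[0,0,0],"rot":[0,0,-0.2],"gripper":36},{"slide":[0,0,0],"rot":[0,0,-0.2],"gripper":36},{"slide":[0,0,0],"rot":[0,0,-0.2],"gripper":36}]'
python3 -c "
from h import *
print(env.observe()['joint_positions'].round(2));go([455,42.4,230],tool(103.2,0))"
```

```text
time_s: 27.45
position: [557.0, 10.9, 269.2]
tcp_rot: [-2.68, -1.624, 0.001]
ft_force: [0.1, -0.2, 0.3]
grip_width: 35.9
gripper_force: 0.0
[ 0.76  0.33 -1.05  1.54  0.28  1.44 -0.79]
slide [-0.0242 -0.1309  0.0498] rows>=1.8 rot [-0.007 -0.008 -0.906] rows>=3.8
```

```bash
python3 -m pendant '[{"slide":[-0.008,-0.0436,0.005],"rot":[0,0,0],"gripper":36},{"slide":[-0.008,-0.0436,0.0],"rot":[0,0,0],"gripper":36},{"slide":[-0.0082,-0.0437,0.0],"rot":[0,0,0],"gripper":36},{"slide":[0,0,0],"rot":[-0.0017,-0.002,-0.2265],"gripper":36},{"slide":[0,0,0],"rot":[-0.0017,-0.002,-0.2265],"gripper":36},{"slide":[0,0,0],"rot":[-0.0017,-0.002,-0.2265],"gripper":36},{"slide":[0,0,0],"rot":[-0.0017,-0.002,-0.2265],"gripper":36},{"slide":[0,0,0],"rot":[0,0,0],"gripper":36}]'
python3 - <<'E'
from h import *
s=env.observe();print(s['joint_positions'].round(2));go([454.5,42.4,74],tool(103.2,0))
C=cam('wrist',s);im=read_camera('wrist');cv2.imwrite('pics/w6.png',im[...,::-1]);print(bar(im,20,250))
for a in(.85,.9,.95):
    c,n=np.cos(a),np.sin(a);print(a,[proj(C,box(-(62*c+172*n),y,20+172*c-62*n)).round(1) for y in(70,-40)])
E
```

```text
time_s: 28.45
position: [455.1, 42.2, 266.4]
tcp_rot: [1.959, 2.454, -0.001]
ft_force: [0.1, -0.5, -0.8]
grip_width: 35.8
gripper_force: 0.0
[ 0.97 -0.02 -1.12  1.78 -0.02  1.37  0.07]
slide [ 0.0008 -0.0007  0.2405] rows>=3.1 rot [ 0.     0.002 -0.009] rows>=0.0
[(None, 0), (None, 0), (None, 0), (None, 0), (None, 0), (None, 0), (None, 0), (None, 0), (None, 0), (np.float64(274.0), 45), (np.float64(256.5), 10), (np.float64(257.0), 9), (np.float64(257.5), 6), (np.float64(415.0), 33), (np.float64(423.5), 72), (np.float64(410.0), 51), (np.float64(415.5), 62), (np.float64(414.0), 35), (np.float64(433.0), 37), (np.float64(256.0), 5), (np.float64(258.5), 4), (np.float64(276.0), 27), (None, 0)]
0.85 [array([260. , 110.5]), array([260.6, 204.6])]
0.9 [array([257.2, 110.3]), array([258. , 202.3])]
0.95 [array([254.9, 110.2]), array([255.9, 200.1])]
```

```bash
python3 -m pendant '[{"slide":[0,-0.001,0.06],"rot":[0,0,0],"gripper":36},{"slide":[0,-0.001,0.07],"rot":[0,0,0],"gripper":36},{"slide":[0,0,0.06],"rot":[0,0,0],"gripper":36},{"slide":[0,0,0.035],"rot":[0,0,0],"gripper":36},{"slide":[0,0,0.0155],"rot":[0,0,0],"gripper":36},{"slide":[0,0,0],"rot":[0,0,0],"gripper":36},{"slide":[0,0,0],"rot":[0,0,0],"gripper":5},{"slide":[0,0,0],"rot":[0,0,0],"gripper":5},{"slide":[0,0,0],"rot":[0,0,0],"gripper":5},{"slide":[0,0,0],"rot":[0,0,0],"gripper":5}]' 35
python3 -c "
from h import *
print(env.observe()['joint_positions'].round(2))"
```

```text
time_s: 29.75
position: [454.6, 40.0, 75.4]
tcp_rot: [1.959, 2.45, -0.001]
ft_force: [4.1, 0.0, -0.3]
grip_width: 10.8
gripper_force: 35.0
[ 0.81  0.29 -1.08  2.03  0.31  1.   -0.21]
```

```bash
python3 -m pendant '[{"slide":[0,0.0085,-0.0211],"rot":[0,0,0],"gripper":5},{"slide":[0,0.0105,-0.0204],"rot":[0,0,0],"gripper":5},{"slide":[0,0.0126,-0.019],"rot":[0,0,0],"gripper":5},{"slide":[0,0.014,-0.018],"rot":[0,0,0],"gripper":5},{"slide":[0,0,0],"rot":[0,0,0],"gripper":5}]'
python3 -m pendant '[{"slide":[0,0.016,-0.0165],"rot":[0,0,0],"gripper":5},{"slide":[0,0.0175,-0.0145],"rot":[0,0,0],"gripper":5},{"slide":[0,0.0185,-0.0123],"rot":[0,0,0],"gripper":5},{"slide":[0,0.0185,-0.0105],"rot":[0,0,0],"gripper":5},{"slide":[0,0,0],"rot":[0,0,0],"gripper":5}]'
python3 -c "
from h import *
print(env.observe()['joint_positions'].round(2))"
```

```text
time_s: 30.38
position: [488.1, 48.0, 138.4]
tcp_rot: [1.961, 2.453, -0.009]
ft_force: [-10.1, -2.8, 9.3]
grip_width: 10.6
gripper_force: 35.0
time_s: 31.0
position: [544.2, 61.4, 183.0]
tcp_rot: [1.959, 2.452, -0.005]
ft_force: [-11.0, -3.1, 22.5]
grip_width: 10.5
gripper_force: 35.0
[ 0.68  0.38 -1.06  1.69  0.35  1.28 -0.23]
```

```bash
python3 -m pendant '[{"slide":[0,0.008,-0.0065],"rot":[0,0,0],"gripper":5},{"slide":[0,0.008,-0.0035],"rot":[0,0,0],"gripper":5},{"slide":[0,0.005,-0.0015],"rot":[0,0,0],"gripper":5},{"slide":[0,0,0],"rot":[0,0,0],"gripper":5}]'
```

```text
time_s: 31.5
position: [560.1, 65.0, 190.5]
tcp_rot: [1.96, 2.453, -0.005]
ft_force: [-5.8, -0.6, 6.2]
grip_width: 10.9
gripper_force: 35.0
```

```bash
python3 -m pendant '[{"slide":[0,0.003,-0.0003],"rot":[0,0,0],"gripper":5},{"slide":[0,0,0],"rot":[0,0,0],"gripper":5}]'
```

```text
time_s: 31.75
position: [562.3, 65.5, 191.3]
tcp_rot: [1.96, 2.452, -0.006]
ft_force: [-8.3, 0.1, 11.3]
grip_width: 11.1
gripper_force: 35.0
```

```bash
python3 -m pendant '[{"slide":[0,0.003,0],"rot":[0,0,0],"gripper":5},{"slide":[0,0,0],"rot":[0,0,0],"gripper":5}]'; python3 -m pendant '[{"slide":[0,0.003,0],"rot":[0,0,0],"gripper":5},{"slide":[0,0,0],"rot":[0,0,0],"gripper":5}]'
```

```text
time_s: 32.0
position: [563.3, 65.7, 191.5]
tcp_rot: [1.96, 2.454, -0.01]
ft_force: [-18.5, -3.1, 19.7]
grip_width: 10.9
gripper_force: 35.0
time_s: 32.25
position: [563.5, 65.8, 191.4]
tcp_rot: [-1.96, -2.453, 0.018]
ft_force: [-31.7, -5.6, 29.8]
grip_width: 10.8
gripper_force: 35.0
```

The bar has stopped against the stop. Relieve, release and rise.

```bash
python3 -m pendant '[{"slide":[0,-0.004,0],"rot":[0,0,0],"gripper":11},{"slide":[0,0,0],"rot":[0,0,0],"gripper":36},{"slide":[0,0,0],"rot":[0,0,0],"gripper":36},{"slide":[0,0,0],"rot":[0,0,0],"gripper":36},{"slide":[0,0,-0.03],"rot":[0,0,0],"gripper":36},{"slide":[0,0,-0.06],"rot":[0,0,0],"gripper":36},{"slide":[0,0,-0.05],"rot":[0,0,0],"gripper":36},{"slide":[0,0,0],"rot":[0,0,0],"gripper":36},{"slide":[0,0,0],"rot":[0,0,0],"gripper":36}]'
python3 - <<'E'
from h import *
s=env.observe();C=cam('wrist',s);im=read_camera('wrist');cv2.imwrite('pics/w7.png',im[...,::-1]);print(bar(im,100,250))
for a in(0,.03,.06,.1):
    c,n=np.cos(a),np.sin(a);print(a,[proj(C,box(-(62*c+172*n),y,20+172*c-62*n)).round(1) for y in(60,0)])
E
```

```text
time_s: 33.38
position: [564.1, 65.7, 301.3]
tcp_rot: [1.96, 2.452, -0.005]
ft_force: [0.9, -0.2, -0.5]
grip_width: 36.1
gripper_force: 0.0
[(np.float64(306.0), 1), (np.float64(281.0), 63), (np.float64(256.0), 13), (np.float64(256.5), 12), (np.float64(256.5), 12), (np.float64(330.0), 37), (np.float64(325.0), 21), (np.float64(335.5), 32), (np.float64(337.5), 18), (np.float64(332.5), 36), (np.float64(258.0), 6), (np.float64(258.0), 6), (np.float64(258.0), 6), (np.float64(256.0), 7), (np.float64(256.0), 7)]
0 [array([256.6, 121.3]), array([257.4, 186.9])]
0.03 [array([250.9, 121.2]), array([252. , 186.4])]
0.06 [array([245.2, 121.1]), array([246.7, 185.8])]
0.1 [array([238., 121.]), array([239.9, 185. ])]
```

View pics/w7.png

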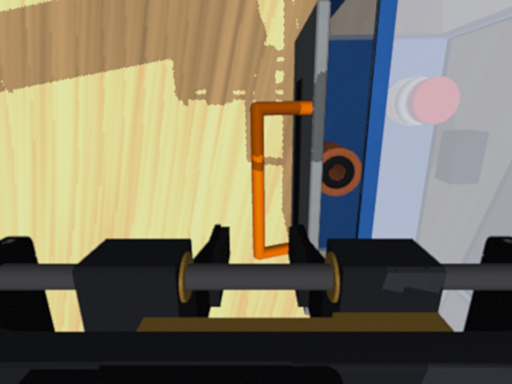

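The bar at u≈257 matches the flap at 0 rad. The spool stands at (338,171) behind it, the jar is undisturbed and the gripper is clear.

```bash
python3 -c "
from cell import env
print(env.sign_off())"
```

```text
the job is handed in; nothing more can be done
None
```

I handed the job in at 33 s: the copper spool stands upright on the dry box's floor, the flap measures shut, and I saw nothing else disturbed; the hand-in call returned no verdict.

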